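# Put the tipped culture jars and petri dishes in order under the grow light

## Task

A delivery of plant cultures has been spilled on the propagation bench. Stand every tipped jar upright, cap up, in the stainless lane beside the jars that already stand there, and stack all the petri dishes flat and centred on the round blue plate; when all of that is done, turn the red switch clockwise to its stop to put the grow light on. The jars that already stand must end upright in the lane too, and the bottles, label cup, tape roll and tools around are to be left alone.

Things in the scene. Friction and masses are not known exactly. Their poses are not given: they have to be found in the camera images.
- jar1_mid (a point): closed clear round culture jar with an amber layer at its base, a green plantlet inside and a lime-green screw cap, 56 mm diameter all the way up, 96 mm high, about 160 g; lies on its side on the bench at the start and rolls easily (may be absent). Point: the jar's centre, half-way up; its z axis runs from base to cap.
- jar2_mid (a point): closed clear round culture jar with an amber layer at its base, a green plantlet inside and a lime-green screw cap, 56 mm diameter all the way up, 96 mm high, about 160 g; lies on its side on the bench at the start and rolls easily (may be absent). Point: the jar's centre, half-way up; its z axis runs from base to cap.
- jar3_mid (a point): closed clear round culture jar with an amber layer at its base, a green plantlet inside and a lime-green screw cap, 56 mm diameter all the way up, 96 mm high, about 160 g; lies on its side on the bench at the start and rolls easily (may be absent). Point: the jar's centre, half-way up; its z axis runs from base to cap.
- jar4_mid (a point): closed clear round culture jar with an amber layer at its base, a green plantlet inside and a lime-green screw cap, 56 mm diameter all the way up, 96 mm high, about 160 g; lies on its side on the bench at the start and rolls easily (may be absent). Point: the jar's centre, half-way up; its z axis runs from base to cap.
- standing_a_mid (a point): closed clear round culture jar with an amber layer at its base, a green plantlet inside and a lime-green screw cap, 56 mm diameter all the way up, 96 mm high, about 160 g; already stands in the lane at the start (may be absent). Point: the jar's centre, half-way up; its z axis runs from base to cap.
- standing_b_mid (a point): closed clear round culture jar with an amber layer at its base, a green plantlet inside and a lime-green screw cap, 56 mm diameter all the way up, 96 mm high, about 160 g; already stands in the lane at the start (may be absent). Point: the jar's centre, half-way up; its z axis runs from base to cap.
- standing_c_mid (a point): closed clear round culture jar with an amber layer at its base, a green plantlet inside and a lime-green screw cap, 56 mm diameter all the way up, 96 mm high, about 160 g; already stands in the lane at the start (may be absent). Point: the jar's centre, half-way up; its z axis runs from base to cap.
- lane_floor (a point): the lane: shallow stainless tray fixed on the bench, 82 x 620 mm outside, rails 3 mm thick on all four sides standing 18 mm above the bench (15 mm above its floor), floor 3 mm above the bench. Along its far (+x) side a grow-light bar 32 mm high, from 55 to 81 mm beyond the centre line. Point: centre of the tray floor; y axis along the lane, x across it towards the light bar, z up. Jars at least 100 mm apart, centre to centre, leave room for fingers.
- dish1_mid (a point): closed round petri dish, pale with green specks, a flat disc 60 mm in diameter and 15 mm thick, about 40 g; lies flat on the bench at the start (may be absent). Point: its centre, half-way up; z axis is the disc's axis.
- dish2_mid (a point): closed round petri dish, pale with green specks, a flat disc 60 mm in diameter and 15 mm thick, about 40 g; lies flat on the bench at the start (may be absent). Point: its centre, half-way up; z axis is the disc's axis.
- dish3_mid (a point): closed round petri dish, pale with green specks, a flat disc 60 mm in diameter and 15 mm thick, about 40 g; lies flat on the bench at the start (may be absent). Point: its centre, half-way up; z axis is the disc's axis.
- plate_top (a point): round blue plate fixed on the bench, 110 mm in diameter and 8 mm high, with a thin white ring the size of a dish in the middle. Point: the centre of its top face.
- light_switch (a joint): rotary switch of the grow light: red knob on a grey and yellow box 90 x 90 x 42 mm fixed on the bench. 0 = off; it turns clockwise seen from above to its stop at 1.57 rad = on, stays where it is left, needs about 0.05 N m.
- light_switch_grip (a point): middle of the knob's grip bar, on the turning axis, 79 mm above the bench. The bar is 49 mm long (along this point's x axis, which turns with the knob), 14 mm thick (along y), and its top is 7 mm above this point; below the bar, 23 mm under this point, is a disc 52 mm in diameter.
- spray: bystander, to be left alone: lime-green bottle 68 mm wide, 150 mm tall, behind the lane's light bar. Origin: the middle of its underside.
- spirit: bystander, to be left alone: amber bottle 60 mm wide, 140 mm tall, behind the lane's light bar. Origin: the middle of its underside.
- label_cup: bystander, to be left alone: blue cup of plant labels, 64 mm wide, 125 mm tall with its labels, behind the lane's light bar. Origin: the middle of its underside.
- tape: bystander, to be left alone: white roll of sealing tape lying flat, 84 mm outside, 25 mm high, near the dishes. Origin: the middle of its underside.
- scraper: bystander, to be left alone: steel spatula with wooden handle, 200 mm long, to the left of the plate. Origin: the middle of its underside.
- dibber: bystander, to be left alone: wooden-handled steel pin, 170 mm long, to the right of the dishes. Origin: the middle of its underside.
Not all that is in view belongs to the job. Leave any purple look-alike of the part that bears jar4_mid alone.

How it is judged:
By the outcome, as a careful person would: the job done as asked, in the order asked, and still so for the second after the job is handed in, with the robot touching nothing.
Of standing_a, standing_b, standing_c only 1 to 2 are there at a start; the rules pass over those that are not, and their reading is None.
Of jar1, jar2, jar3, jar4 only 2 to 4 are there at a start; the rules pass over those that are not, and their reading is None.
Of dish1, dish2, dish3 only 2 to 3 are there at a start; the rules pass over those that are not, and their reading is None.
At some moment in a run one of dish1, dish2, dish3 may be knocked a few centimetres aside while the robot is not near it.
Once in a run the grip may slacken for a moment while it holds something.
It also fails if it takes over 210 s, if anything falls off the work surface, if the arm or the gripper's body presses on something with over 40 N, if the wrist force passes 120 N, or if a joint passes its speed limit or range.

## Robot

A 6-joint arm with a two-finger parallel gripper is mounted at the origin on the work surface. World frame = base frame: x ahead of the robot, y to its left, z up, the work surface at z = 0. Lengths are in mm, angles in degrees, forces in N, time in s.
With the tool pointing down it reaches from about 350 to 850 mm from the base axis. Payload 8.1 kg.
Tool frame: the origin (TCP) lies between the finger pads; the fingertips stand 19 mm ahead of it and the grasp point (between the pads) is the TCP (nose_length is the distance from the TCP to the fingertips, in mm); y points along the fingers, x is the direction in which the jaws open and shut, and the axes are right-handed (so a half turn about y gives the same grasp; the last joint's range is limited). The gripper opens to 85 mm and grips with 20 to 120 N. Pads are 22 mm wide; open, the fingers measure 114 mm over their backs; the gripper's body (76 mm by 85 mm) begins 54 mm behind the grasp point. The pads swing forward as they close: fully open they stand 13 mm farther back than shut.
Start: joints at [-79.148, 7.471, 85.268, -0, 87.261, -4.893], TCP at [162.833, -577.486, 212.992] pointing down, gripper open.
Joint ranges: [-169.43, 169.43], [-51.17, 129.36], [1.28, 143.12], [-76.62, 256.62], [0, 156.53], [-152.29, 152.29]. Speed limits (degrees/s): [136.94, 136.94, 159.86, 180, 180, 180].

## Interface

Orientations are given as [roll, pitch, yaw] about the fixed x, y, z axes, in that order (R = Rz(yaw) Ry(pitch) Rx(roll)).
In Python, from bench import sense, snapshot, camera_info, hand_in, nose_length gives the robot as it stands.
- The arm moves only by the tool arm_command, never from a script. Its argument "commands" is a list of rows, each a list of 3 entries, a list of its own where there are three numbers: the opening in per cent of the stroke, from 0 (shut) to 100 (fully open), then the shift along the world's x, y, z in units of 30 mm (1.0 is 30 mm), then the turn, a rotation vector about the world's x, y, z in degrees. A call has 1 to 5 rows; each row shifts and turns the pose as measured when the row begins; what a row does not reach is not made up. A row lasts 1/12 s, in which the tool goes at most 41.7 mm and 7.16 degrees, less where a joint would pass 70% of its speed; a pose out of reach is approached as far as the arm can. A call is refused whole if a number of a shift passes 1 or a number of a turn 7.16, either way. A call with a gripper value outside its range is refused whole. The fingers move at their own pace and stop on an object; "force" is the grip in N (left out, the last holds). Time passes only in rows, so rows that do not move let the fingers close. It gives the time, the measured TCP pose, the force and the opening at its end, in the units of the state.
- sense(): the state, without advancing time (a new reading comes with each control period).
- snapshot(name): name is "side" or "top"; returns the picture (420x560x3 uint8, blue, green, red); there is no depth.
- camera_info(name): a dict with "fx", "fy", "cx", "cy" (pixels), "rvec" (rotation vector, rad) and "tvec" (3), from world to camera coordinates, as OpenCV has them. Camera axes: x right, y down, z forward; pixel columns grow to the right and rows downward; lengths in mm; the calibration is good to about 2 mm. A picture is of the moment at which its call begins. camera_info takes no time and is no camera call.
- hand_in(): hands the job in, once; it reports no verdict.
The state is a dict: "time": time; "joint_pos": joint angles; "qd": joint speeds; "joint_efforts": joint torques, N m; "tool_pos": TCP position; "tcp_rot": TCP orientation; "ft_force": force on the tool from outside, world axes, zero at the start; "wrist_torque": the same for the moment, N m; "finger_gap": finger opening in mm.
Only numpy, scipy, OpenCV 4.12 (cv2) and the standard library are available. Lean on these libraries where they do the work, as an engineer would, in place of code of your own. Each camera call takes 0.05 s, during which the arm holds its last target. There are 200 camera calls.

## Working session

There is one attempt and no reset: what is moved stays moved. The work goes in short steps, Python scripts to look and compute and a tool call to move; the robot and the scene stay as the last step left them, time stands still between calls to the robot, and variables do not carry over. Pictures are saved under pics/ and viewed, about 12 in all and at most 16, crops included, and the job is handed in when it is done.

Besides the shell and the picture viewer there is one more tool, called after "Request:" as a command line: name --argument value ..., lists and objects as JSON in quotes. arm_command: Moves the arm, as the interface text tells. Its arguments: {"type":"object","properties":{"commands":{"type":"array"},"force":{"type":"number"}},"required":["commands"]}

```bash
ls; mkdir -p pics; python3 - <<'E'
from bench import *
import cv2
for n in("side","top"):
    cv2.imwrite(f"pics/{n}0.png",cv2.resize(snapshot(n),(800,600),interpolation=cv2.INTER_CUBIC)); print(n,camera_info(n))
print(sense(),nose_length)
E
```

```text
pics
side {'fx': 435.8475906628982, 'fy': 435.8475906628982, 'cx': 276.3479222935611, 'cy': 215.4338875845586, 'rvec': array([ 0.84412843, -2.58142669,  0.9983357 ]), 'tvec': array([ 465.38995342,  286.15184295, 1103.08784812])}
top {'fx': 438.2415239210329, 'fy': 438.2415239210329, 'cx': 283.3807805889293, 'cy': 213.95845359941165, 'rvec': array([ 2.18517079, -2.14103031,  0.10875324]), 'tvec': array([  -7.21368837,  565.11288334, 1234.70401123])}
{'time': 0.1, 'joint_pos': array([-7.91478132e+01,  7.51375664e+00,  8.53234663e+01,  2.26733726e-03,
        8.72617740e+01, -4.89330850e+00]), 'qd': array([ 0.08310469, -0.01549402, -0.15278715, -0.05346706, -0.03810296,
        0.02329581]), 'joint_efforts': array([ 2.13673506e-03, -5.70954716e+01, -5.01940119e+01,  2.68028612e-05,
        8.15661333e-03,  4.83225790e-05]), 'tool_pos': array([ 162.75185511, -576.95151477,  212.01425105]), 'tcp_rot': array([-89.98929918,   0.09844303, -74.25460578]), 'ft_force': array([ 0.47395416, -0.77125136,  0.06723253]), 'wrist_torque': array([ 0.04363894,  0.00733811, -0.02331355]), 'finger_gap': 85.28512513000054} 19.0
```

View pics/top0.png

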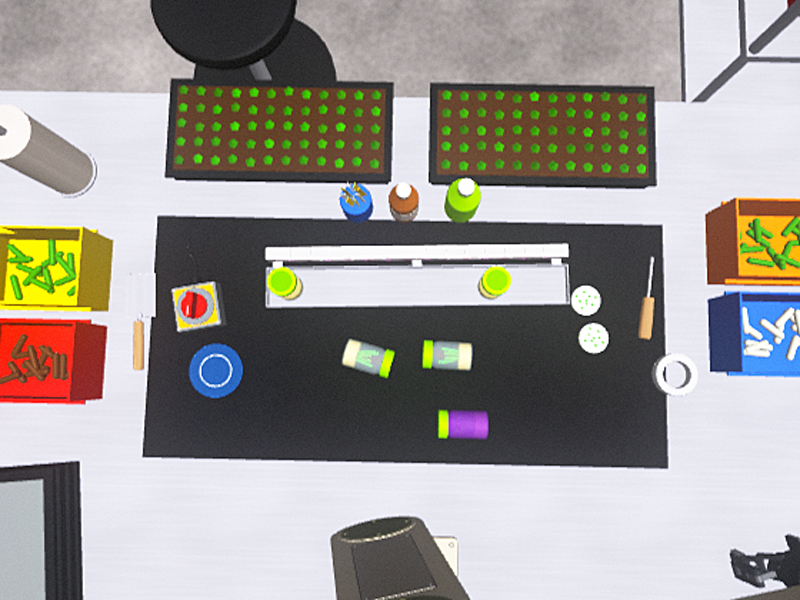

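View pics/side0.png

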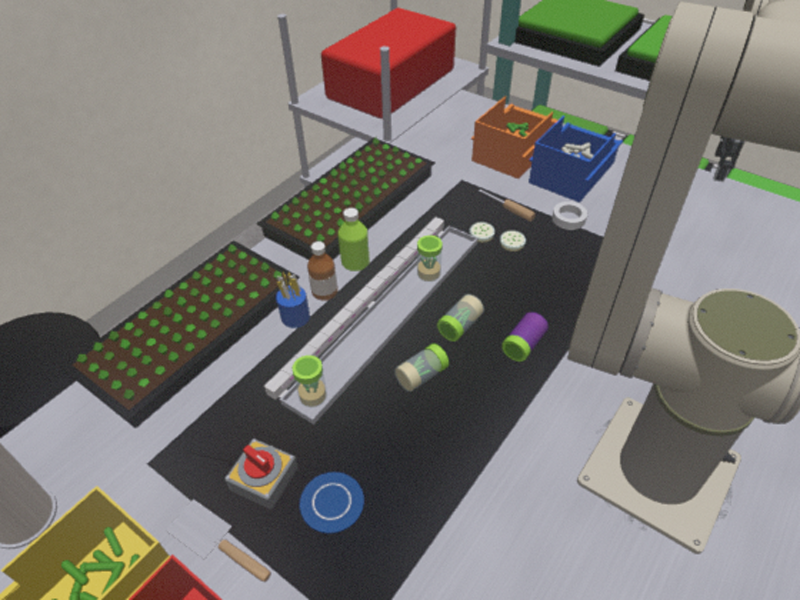

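```bash
cat > h.py <<'E'
from bench import *
import cv2, numpy as np
from scipy.optimize import minimize
C={n:camera_info(n) for n in("side","top")}
for c in C.values():
    c['K']=np.array([[c['fx'],0,c['cx']],[0,c['fy'],c['cy']],[0,0,1]]); c['R']=cv2.Rodrigues(c['rvec'])[0]; c['pos']=-c['R'].T@c['tvec']
def proj(n,P): return cv2.projectPoints(np.float64(P).reshape(-1,3),C[n]['rvec'],C[n]['tvec'],C[n]['K'],None)[0][:,0]
def back(n,u,v,z):
    c=C[n]; d=c['R'].T@np.linalg.solve(c['K'],[u,v,1]); return c['pos']+d*(z-c['pos'][2])/d[2]
def cyl(x,y,z,r,h,yaw=None):  # centred; yaw None = upright, else lying with axis at yaw (rad)
    t=np.linspace(0,2*np.pi,40); a=r*np.cos(t); b=r*np.sin(t); o=[]
    for s in(-h/2,h/2):
        if yaw is None: o.append(np.c_[x+a,y+b,0*t+z+s])
        else:
            A=np.array([np.cos(yaw),np.sin(yaw)]); N=np.array([-A[1],A[0]])
            o.append(np.c_[x+s*A[0]+a*N[0],y+s*A[1]+a*N[1],z+b])
    return np.vstack(o)
def fit(masks,f,p0,step):  # masks {cam:mask}; f(p)->3D points
    def cost(p):
        e=0
        for n,m in masks.items():
            q=np.zeros((420*4,560*4),np.uint8); h=cv2.convexHull((proj(n,f(p))*4+1.5).astype(np.float32))
            cv2.fillConvexPoly(q,np.int32(h.round()),255); q=cv2.resize(q,(560,420),interpolation=cv2.INTER_AREA)
            e+=cv2.norm(q,m,cv2.NORM_L1)/255
        return e
    p0=np.array(p0,float); S=np.vstack([p0]+[p0+np.eye(len(p0))[i]*step[i] for i in range(len(p0))])
    r=minimize(cost,p0,method='Nelder-Mead',options=dict(initial_simplex=S,xatol=.1,fatol=.3)); return r.x,r.fun
def fg(img,u,v,rad,thr=70):  # bright/coloured blob on black mat near (u,v)
    m=(img.max(2)>thr).astype(np.uint8)*255; w=np.zeros_like(m); cv2.circle(w,(int(u),int(v)),rad,255,-1); return m&w
def blob(img,u,v,rad,lo,hi):
    m=cv2.inRange(cv2.cvtColor(img,cv2.COLOR_BGR2HSV),lo,hi); w=np.zeros_like(m); cv2.circle(w,(int(u),int(v)),rad,255,-1); m&=w
    M=cv2.moments(m,True); return (M['m10']/M['m00'],M['m01']/M['m00']),m
E
python3 - <<'E'
from h import *
I={n:snapshot(n) for n in C}; t=I['top']; s=I['side']
print({n:C[n]['pos'].round() for n in C})
for nm,(u,v),yaw in(('L',(368,358),-1.7),('R',(447,355),1.57),('purple',(463,424),1.57)):
    p=back('top',u*.7,v*.7,28); q=proj('side',p)[0]
    for ms in({'top':fg(t,u*.7,v*.7,24)},{'top':fg(t,u*.7,v*.7,24),'side':fg(s,*q,27)}):
        r,e=fit(ms,lambda p:cyl(p[0],p[1],28,28,96,p[2]),[*p[:2],yaw],[8,8,.2])
        print(nm,r[:2].round(1),np.degrees(r[2]).round(1),round(e),[np.count_nonzero(m) for m in ms.values()])
for nm,(u,v) in(('d1',(585,300)),('d2',(593,338))):
    p=back('top',u*.7,v*.7,7.5); q=proj('side',p)[0]
    for ms in({'top':fg(t,u*.7,v*.7,14)},{'side':fg(s,*q,14)}):
        r,e=fit(ms,lambda p:cyl(p[0],p[1],7.5,30,15),p[:2],[8,8]); print(nm,r.round(1),round(e))
u,v=216*.7,371*.7; p=back('top',u,v,8); q=proj('side',p)[0]
for ms in({'top':fg(t,u,v,24)},{'side':fg(s,*q,34)}):
    r,e=fit(ms,lambda p:cyl(p[0],p[1],4,55,8),p[:2],[8,8]); print('plate',r.round(1),round(e))
for nm,(u,v) in(('sa',(283,278)),('sb',(495,278))):
    c,m=blob(t,u*.7,v*.7,16,(30,120,120),(50,255,255)); p=back('top',*c,99); ms={'top':m}
    r,e=fit(ms,lambda p:cyl(p[0],p[1],90,28,18),p[:2],[8,8]); print(nm,p[:2].round(),r.round(1),round(e))
for u,v in((266,305),(570,305),(267,268),(569,266)): print('lane',back('top',u*.7,v*.7,18).round())
c,m=blob(t,195*.7,306*.7,20,(0,150,80),(10,255,255)); print('knob',c,back('top',*c,86).round(1))
k=t[185:245,110:170]; k2=s[295:360,145:215]
cv2.imwrite('pics/c1.png',np.hstack([cv2.resize(k,(390,390),interpolation=2),cv2.resize(k2,(400,390),interpolation=2)]))
E
```

```text
{'side': array([  35.,  696., 1014.]), 'top': array([ 430.,   -5., 1288.])}
L [459.3  76.4] -104.8 31 [np.int64(686)]
L [458.9  75.9] -104.5 74 [np.int64(686), np.int64(759)]
R [467.9 -81.1] 87.6 31 [np.int64(690)]
R [467.8 -81.2] 87.1 98 [np.int64(690), np.int64(688)]
purple [ 332.  -113.1] 89.4 28 [np.int64(726)]
purple [ 332.  -113.1] 90.2 53 [np.int64(726), np.int64(683)]
d1 [ 586.9 -365.1] 52
d1 [ 587.7 -366.2] 97
d2 [ 509.7 -380.4] 23
d2 [ 509.4 -381.9] 22
plate [428.3 389.3] 35
plate [428.4 388.1] 42
sa [601. 242.] [602.  243.4] 27
sb [ 610. -170.] [ 611.7 -170.8] 26
lane [562. 288.  18.]
lane [ 575. -332.   18.]
lane [639. 289.  18.]
lane [ 655. -331.   18.]
knob (135.4070796460177, 213.22566371681415) [553.  412.9  86. ]
```

View pics/c1.png

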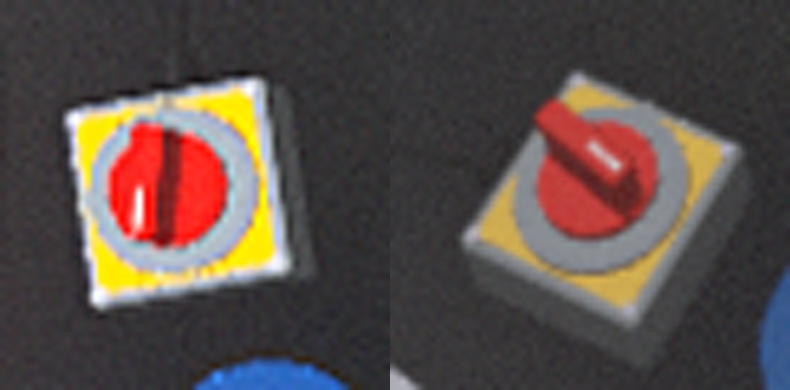

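Request:
arm_command --commands '[[100,[0.6,0.97,0],[0,0,4.2]],[100,[0.6,0.97,0],[0,0,4.2]],[100,[0.6,0.97,0],[0,0,4.2]],[100,[0.6,0.97,0],[0,0,4.2]],[100,[0.6,0.97,0],[0,0,4.2]]]' --force 50

```text
time: 0.62
tool_pos: [250.3, -430.0, 208.7]
tcp_rot: [-90.1, 0.3, -53.0]
ft_force: [1.4, 0.3, 0.6]
finger_gap: 85.7
```

Request:
arm_command --commands '[[100,[0.6,0.97,0],[0,0,4.2]],[100,[0.6,0.97,0],[0,0,4.2]],[100,[0.6,0.97,0],[0,0,4.2]],[100,[0.6,0.97,0],[0,0,4.2]],[100,[0.6,0.97,0],[0,0,4.2]]]'

```text
time: 1.03
tool_pos: [342.3, -276.5, 207.8]
tcp_rot: [-90.0, 0.3, -31.1]
ft_force: [0.5, 0.1, -0.1]
finger_gap: 85.2
```

Request:
arm_command --commands '[[100,[0.6,0.97,0],[0,0,4.0]],[100,[0.6,0.97,0],[0,0,4.0]],[100,[0.6,0.97,0],[0,0,4.0]],[100,[0.6,0.97,0],[0,0,4.0]],[100,[0.6,0.97,0],[0,0,4.0]]]'

```text
time: 1.45
tool_pos: [434.8, -122.6, 208.0]
tcp_rot: [-90.1, 0.2, -10.1]
ft_force: [0.0, -0.6, 0.2]
finger_gap: 85.6
```

Request:
arm_command --commands '[[100,[0.6,0.97,-0.1],[0,0,4.0]],[100,[0.6,0.97,-0.1],[0,0,4.0]],[100,[0,0.9,-0.1],[-6.7,0.3,0]],[100,[0,0.9,-0.1],[-6.7,0.3,0]],[100,[0,0.3,-0.1],[-6.7,0.3,0]]]'

```text
time: 1.87
tool_pos: [476.3, -0.2, 196.1]
tcp_rot: [-109.5, -0.1, -1.6]
ft_force: [0.1, -0.3, -0.4]
finger_gap: 85.1
```

Request:
arm_command --commands '[[100,[0,0,-0.3],[-6.7,0.3,0]],[100,[0,0,-0.3],[-6.7,0.3,0]],[100,[0,0,-0.3],[-6.7,0.3,0]],[100,[0,0,0],[0,0,0]]]'

```text
time: 2.2
tool_pos: [477.8, 6.9, 168.6]
tcp_rot: [-130.9, -0.1, -0.8]
ft_force: [-1.3, 0.1, -2.3]
finger_gap: 85.4
```

```bash
cat >> h.py <<'E'
from scipy.spatial.transform import Rotation as Rn
def tool(psi,phi): # tool x at yaw psi, tool pointing down then tilted by phi about tool x
    return Rn.from_euler('xyz',[-90,0,psi],degrees=True)*Rn.from_euler('x',phi,degrees=True)
def plan(pos,R):
    s=sense(); d=(np.array(pos)-s['tool_pos'])/30; r=(R*Rn.from_euler('xyz',s['tcp_rot'],degrees=True).inv()).as_rotvec(degrees=True)
    print('now',s['tool_pos'].round(1),'yvec',Rn.from_euler('xyz',s['tcp_rot'],degrees=True).as_matrix()[:,1].round(3),'q',s['joint_pos'].round(),'gap',round(s['finger_gap'],1),'t',round(s['time'],1),'F',s['ft_force'].round(1))
    n=max(np.abs(d).max()/.98,np.linalg.norm(r)/7.0,np.linalg.norm(d)/1.3); n=int(np.ceil(n)); print('shift',d.round(2),'turn',r.round(1),'rows',n,'per row',(d/n).round(3),(r/n).round(2))
E
python3 -c "
from h import *
R=tool(-3,-40); d=R.as_matrix()[:,1]; print(d)
plan(np.array([468.3,-71,28])-100*d,R)"
```

```text
[-0.0336409  -0.64190669 -0.76604444]
now [477.8   6.9 168.6] yvec [-0.007 -0.655 -0.756] q [ 23.   5. 102. -37.  91.  29.] gap 85.4 t 2.2 F [-1.3  0.1 -2.3]
shift [-0.21 -0.46 -2.13] turn [ 0.9  0.1 -2.2] rows 3 per row [-0.068 -0.152 -0.711] [ 0.31  0.03 -0.74]
```

Request:
arm_command --commands '[[100,[-0.07,-0.15,-0.71],[0.3,0,-0.74]],[100,[-0.07,-0.15,-0.71],[0.3,0,-0.74]],[100,[-0.07,-0.15,-0.71],[0.3,0,-0.74]],[100,[-0.02,-0.43,-0.51],[0,0,0]],[100,[-0.02,-0.43,-0.51],[0,0,0]]]'

```text
time: 2.62
tool_pos: [473.0, -27.9, 72.9]
tcp_rot: [-129.3, -0.2, -2.7]
ft_force: [1.1, -1.1, -0.3]
finger_gap: 85.1
```

```bash
python3 -c "
from h import *
plan([468.3,-71,29],tool(-3,-40))"
```

```text
now [473.  -27.9  72.9] yvec [-0.026 -0.633 -0.774] q [ 18.  10. 108. -37.  81.  33.] gap 85.1 t 2.6 F [ 1.1 -1.1 -0.3]
shift [-0.16 -1.44 -1.46] turn [-0.7  0.3 -0.3] rows 2 per row [-0.079 -0.719 -0.732] [-0.34  0.13 -0.17]
```

Request:
arm_command --commands '[[100,[-0.06,-0.48,-0.49],[-0.2,0.1,0]],[100,[-0.06,-0.48,-0.49],[-0.2,0.1,0]],[100,[-0.04,-0.48,-0.49],[-0.2,0.1,0]],[100,[0,0,0],[0,0,0]]]'

```text
time: 2.95
tool_pos: [467.0, -75.4, 26.6]
tcp_rot: [-129.4, 0.1, -3.0]
ft_force: [-1.0, 0.5, -0.4]
finger_gap: 85.4
```

```bash
python3 -c "
from h import *
plan([468.3,-71,29],tool(-3,-40))
i=snapshot('side'); cv2.imwrite('pics/g1.png',cv2.resize(i[170:300,240:420],(720,520),interpolation=2))"
```

```text
now [467.  -75.4  26.6] yvec [-0.034 -0.634 -0.773] q [ 13.  12. 111. -39.  74.  34.] gap 85.4 t 3.0 F [-1.   0.5 -0.4]
shift [0.04 0.15 0.08] turn [-0.6 -0.1 -0. ] rows 1 per row [0.042 0.148 0.081] [-0.61 -0.05 -0.03]
```

View pics/g1.png

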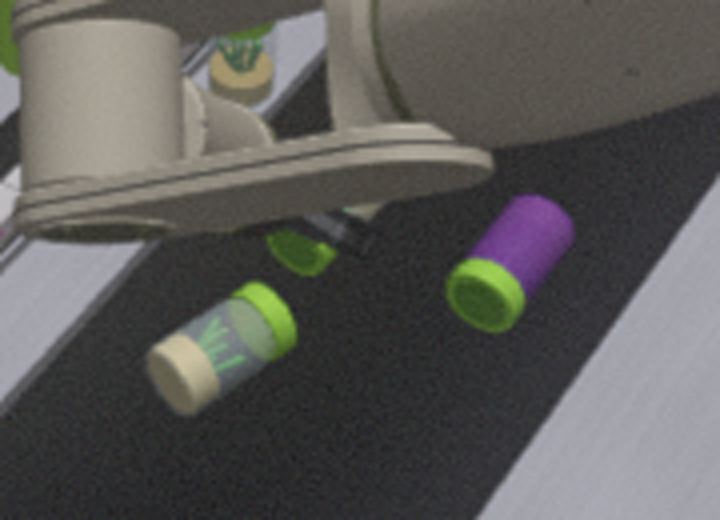

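Request:
arm_command --commands '[[100,[0.04,0.15,0.08],[0,0,0]],[0,[0,0,0],[0,0,0]],[0,[0,0,0],[0,0,0]],[0,[0,0,0],[0,0,0]],[0,[0,0,0],[0,0,0]]]' --force 60

```text
time: 3.42
tool_pos: [473.6, -67.5, 36.7]
tcp_rot: [-129.1, -0.5, -3.1]
ft_force: [-8.0, 6.3, 19.4]
finger_gap: 38.7
```

Request:
arm_command --commands '[[0,[0,0,0],[0,0,0]],[0,[0,0,0],[0,0,0]],[0,[0,0,0],[0,0,0]],[0,[0,0,0],[0,0,0]],[0,[0,0,0],[0,0,0]]]'

```text
time: 3.83
tool_pos: [483.3, -65.1, 49.8]
tcp_rot: [-129.3, -1.6, -2.8]
ft_force: [-0.6, 0.4, -0.8]
finger_gap: 0.1
```

Request:
arm_command --commands '[[0,[0,0.5,0.6],[0,0,0]],[0,[0,0.5,0.6],[0,0,0]],[100,[0,0.6,0.7],[0,0,0]],[100,[0,0.8,0.8],[0,0,0]],[100,[0,0.8,0.8],[0,0,0]]]'

```text
time: 4.25
tool_pos: [475.3, 30.0, 150.4]
tcp_rot: [-129.5, -0.6, -3.1]
ft_force: [-0.2, 0.2, -1.0]
finger_gap: 35.9
```

Request:
arm_command --commands '[[100,[0,0.8,0.8],[0,0,0]],[100,[0,0.8,0.8],[0,0,0]],[100,[0,0.8,0.6],[0,0,0]],[100,[0,0,0],[0,0,0]]]'

```text
time: 4.58
tool_pos: [474.7, 110.0, 222.3]
tcp_rot: [-129.2, -0.7, -2.9]
ft_force: [1.9, 1.3, -0.2]
finger_gap: 83.1
```

```bash
python3 -c "
from h import *
plan([468.3,-71,29],tool(-3,-40))
cv2.imwrite('pics/g2.png',np.hstack([cv2.resize(snapshot(n),(400,300),interpolation=3) for n in('top','side')]))"
```

```text
now [474.7 110.  222.3] yvec [-0.022 -0.632 -0.775] q [ 31.  10.  91. -33. 101.  34.] gap 83.1 t 4.6 F [ 1.9  1.3 -0.2]
shift [-0.21 -6.03 -6.44] turn [-0.7  0.7 -0.1] rows 7 per row [-0.03  -0.862 -0.92 ] [-0.11  0.1  -0.02]
```

View pics/g2.png

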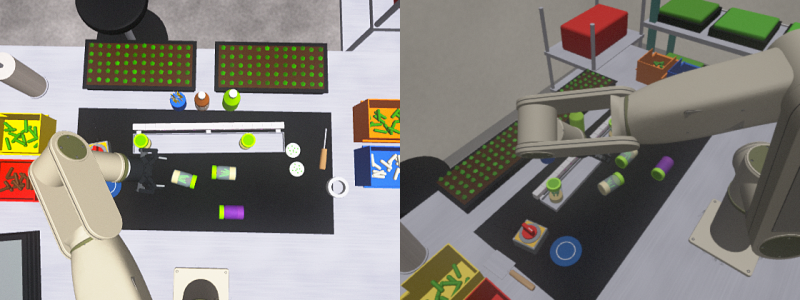

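```bash
python3 -c "
from h import *
t=snapshot('top')
for u,v,y in((450,344,1.55),(368,358,-1.82)):
  p=back('top',u*.7,v*.7,28)
  r,e=fit({'top':fg(t,u*.7,v*.7,24)},lambda p:cyl(p[0],p[1],28,28,96,p[2]),[*p[:2],y],[8,8,.1]); print(r[:2].round(1),np.degrees(r[2]).round(1),e)
  if u==450:
    a=np.array([np.cos(r[2]),np.sin(r[2]),0]); R=tool(np.degrees(r[2])-90,-40); d=R.as_matrix()[:,1]; g=np.array([*r[:2],28])+10*a+9*d; print('grasp',g,d); plan(g-60*d,R)
"
```

```text
[487.6 -81.3] 87.7 25.745098039215687
grasp [487.76201355 -77.06762071  21.10560001] [-0.02595795 -0.64226326 -0.76604444]
now [473.1 105.6 218. ] yvec [-0.028 -0.635 -0.772] q [ 31.  10.  91. -33. 101.  34.] gap 85.1 t 4.7 F [ 0.3 -0.  -0.4]
shift [ 0.54 -4.81 -5.03] turn [-0.5  0.4  0.7] rows 6 per row [ 0.09  -0.801 -0.838] [-0.08  0.07  0.11]
[459.4  76.9] -104.6 29.694117647058825
```

Request:
arm_command --commands '[[100,[0.09,-0.8,-0.84],[0,0,0.1]],[100,[0.09,-0.8,-0.84],[0,0,0.1]],[100,[0.09,-0.8,-0.84],[0,0,0.1]],[100,[0.09,-0.8,-0.84],[0,0,0.1]],[100,[0.09,-0.8,-0.84],[0,0,0.1]]]'

```text
time: 5.15
tool_pos: [485.2, -19.1, 86.0]
tcp_rot: [-129.3, -0.4, -2.3]
ft_force: [1.1, -0.5, 0.1]
finger_gap: 85.7
```

Request:
arm_command --commands '[[100,[0.09,-0.6,-0.64],[0,0,0.1]],[100,[0,0,0],[0,0,0]]]'

```text
time: 5.32
tool_pos: [479.6, -45.3, 57.4]
tcp_rot: [-129.6, 0.5, -2.5]
ft_force: [-0.7, 0.4, 0.1]
finger_gap: 85.6
```

```bash
python3 -c "
from h import *
plan([487.8,-77,21],tool(-2.3,-40))"
```

```text
now [479.6 -45.3  57.4] yvec [-0.034 -0.636 -0.771] q [ 16.  12. 107. -38.  79.  32.] gap 85.6 t 5.3 F [-0.7  0.4  0.1]
shift [ 0.27 -1.06 -1.21] turn [-0.5 -0.4  0.2] rows 2 per row [ 0.136 -0.528 -0.607] [-0.23 -0.22  0.1 ]
```

Request:
arm_command --commands '[[100,[0.27,-0.35,-0.4],[0,0,0]],[100,[0,-0.35,-0.4],[0,0,0]],[100,[0,-0.3,-0.35],[0,0,0]],[100,[0,0,0],[0,0,0]]]'

```text
time: 5.65
tool_pos: [480.2, -81.3, 16.8]
tcp_rot: [-129.7, 1.2, -2.9]
ft_force: [-0.2, 0.2, -0.9]
finger_gap: 85.5
```

```bash
python3 -c "
from h import *
plan([487.8,-77,21],tool(-2.3,-40))"
```

```text
now [480.2 -81.3  16.8] yvec [-0.048 -0.637 -0.769] q [ 12.  16. 109. -40.  74.  33.] gap 85.5 t 5.7 F [-0.2  0.2 -0.9]
shift [0.25 0.14 0.14] turn [-0.4 -1.1  0.6] rows 1 per row [0.254 0.143 0.14 ] [-0.36 -1.15  0.6 ]
```

Request:
arm_command --commands '[[100,[0.25,0.12,0.12],[0,-1,0.5]],[100,[0,0,0],[0,0,0]]]'

```text
time: 5.82
tool_pos: [486.3, -78.3, 20.0]
tcp_rot: [-129.7, 0.3, -2.5]
ft_force: [-0.1, 0.9, 1.2]
finger_gap: 85.5
```

Request:
arm_command --commands '[[60,[0,0,0],[0,0,0]],[60,[0,0,0],[0,0,0]],[50,[0,0,0],[0,0,0]],[50,[0,0,0],[0,0,0]]]' --force 30

```text
time: 6.15
tool_pos: [488.0, -75.8, 22.9]
tcp_rot: [-129.6, 0.0, -2.4]
ft_force: [-1.4, 0.2, -1.5]
finger_gap: 51.2
```

Request:
arm_command --commands '[[50,[0,0,0],[0,0,0]],[50,[0,0,0],[0,0,0]]]'

```text
time: 6.32
tool_pos: [488.5, -75.0, 23.3]
tcp_rot: [-129.6, -0.0, -2.3]
ft_force: [-0.6, -0.1, -2.2]
finger_gap: 51.0
```

```bash
python3 -c "
from h import *
plan([487.8,-77,21],tool(-2.3,-40))
i=snapshot('side');j=snapshot('top'); cv2.imwrite('pics/g3.png',np.hstack([cv2.resize(x,(400,400),interpolation=2) for x in(i[190:270,290:370],j[200:280,270:350])]))"
```

```text
now [488.5 -75.   23.3] yvec [-0.026 -0.636 -0.771] q [ 13.  15. 108. -40.  74.  33.] gap 51.0 t 6.3 F [-0.6 -0.1 -2.2]
shift [-0.02 -0.07 -0.08] turn [-0.4  0.   0. ] rows 1 per row [-0.024 -0.066 -0.076] [-0.43  0.04  0.04]
```

View pics/g3.png

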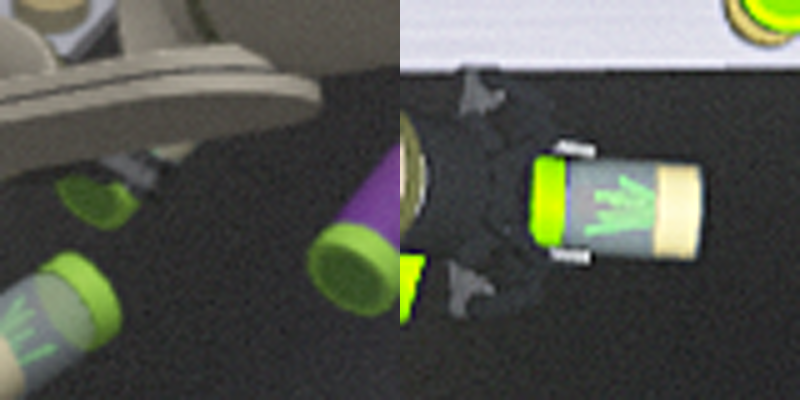

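Request:
arm_command --commands '[[85,[0,0,0],[0,0,0]],[85,[0,0,0],[0,0,0]],[85,[0,-0.15,-0.15],[0,0,0]],[85,[0,-0.05,-0.1],[0,0,0]],[85,[0,0,0],[0,0,0]]]'

```text
time: 6.83
tool_pos: [489.1, -81.8, 15.5]
tcp_rot: [-129.6, -0.1, -2.3]
ft_force: [-0.8, 0.5, 0.2]
finger_gap: 72.5
```

Request:
arm_command --commands '[[50,[0,0,0],[0,0,0]],[50,[0,0,0],[0,0,0]],[50,[0,0,0],[0,0,0]],[50,[0,0,0],[0,0,0]],[50,[0,0,0],[0,0,0]]]'

```text
time: 7.25
tool_pos: [488.8, -82.1, 15.4]
tcp_rot: [-129.6, -0.0, -2.4]
ft_force: [0.9, 1.7, 0.1]
finger_gap: 54.2
```

Request:
arm_command --commands '[[30,[0,0,0],[0,0,0]],[30,[0,0,0],[0,0,0]],[30,[0,0,0.3],[0,0,0]],[30,[0,0,0.6],[0,0,0]],[30,[0,0,0.9],[0,0,0]]]' --force 60

```text
time: 7.67
tool_pos: [483.4, -82.6, 65.3]
tcp_rot: [-129.7, 0.6, -2.4]
ft_force: [-0.3, -0.0, -1.7]
finger_gap: 53.1
```

Request:
arm_command --commands '[[30,[0,0,0.9],[0,0,0]],[30,[0,0,0.9],[0,0,0]],[30,[0,0,0.9],[0,0,0]],[30,[0,0,0.4],[0,0,0]],[30,[0,0,0],[0,0,0]]]'

```text
time: 8.08
tool_pos: [483.4, -82.5, 167.4]
tcp_rot: [-129.5, 0.5, -2.4]
ft_force: [-0.1, -0.0, -2.4]
finger_gap: 52.8
```

```bash
python3 -c "
from h import *
plan([560,-60,170],tool(-90,50))
i=snapshot('side'); cv2.imwrite('pics/g4.png',cv2.resize(i[150:290,200:400],(600,420),interpolation=2))"
```

```text
now [483.4 -82.5 167.4] yvec [-0.032 -0.636 -0.771] q [ 12.   1. 106. -38.  86.  22.] gap 52.8 t 8.1 F [-0.1 -0.  -2.4]
shift [2.55 0.75 0.09] turn [ 67.  -70.4 -68.1] rows 17 per row [0.15  0.044 0.005] [ 3.94 -4.14 -4.01]
```

View pics/g4.png

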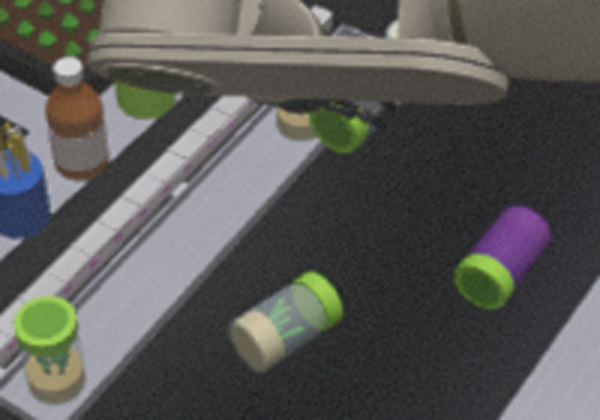

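Request:
arm_command --commands '[[30,[0.1,0.04,0.1],[3.94,-4.14,-4.0]],[30,[0.1,0.04,0.1],[3.94,-4.14,-4.0]],[30,[0.1,0.04,0.1],[3.94,-4.14,-4.0]],[30,[0.1,0.04,0.1],[3.94,-4.14,-4.0]],[30,[0.1,0.04,0.1],[3.94,-4.14,-4.0]]]'

```text
time: 8.55
tool_pos: [494.2, -73.4, 168.8]
tcp_rot: [-104.8, -14.3, -26.3]
ft_force: [0.2, 0.0, -2.0]
finger_gap: 52.4
```

Request:
arm_command --commands '[[30,[0.1,0.04,0.1],[3.94,-4.14,-4.0]],[30,[0.1,0.04,0.1],[3.94,-4.14,-4.0]],[30,[0.1,0.04,0],[3.94,-4.14,-4.0]],[30,[0.1,0.04,0],[3.94,-4.14,-4.0]],[30,[0.1,0.04,0],[3.94,-4.14,-4.0]]]'

```text
time: 8.97
tool_pos: [507.2, -67.2, 166.0]
tcp_rot: [-74.9, -16.5, -55.9]
ft_force: [0.0, 0.0, -1.5]
finger_gap: 52.9
```

```bash
python3 -c "
from h import *
plan([560,-60,170],tool(-90,50))"
```

```text
now [507.2 -67.2 166. ] yvec [ 0.37  -0.081 -0.925] q [-14. -29. 125.   1.  62.  40.] gap 52.9 t 9.0 F [ 0.   0.  -1.5]
shift [1.76 0.24 0.13] turn [ 25.7 -28.7 -27.8] rows 7 per row [0.251 0.034 0.019] [ 3.68 -4.1  -3.97]
```

Request:
arm_command --commands '[[30,[0.5,0.1,0.1],[3.68,-4.1,-4.0]],[30,[0.5,0.1,0.1],[3.68,-4.1,-4.0]],[30,[0.5,0.1,0.1],[3.68,-4.1,-4.0]],[30,[0.5,0.1,0.1],[3.68,-4.1,-4.0]]]'

```text
time: 9.3
tool_pos: [563.2, -56.7, 167.7]
tcp_rot: [-53.3, -8.4, -78.2]
ft_force: [0.9, 1.8, -1.4]
finger_gap: 53.2
```

Request:
arm_command --commands '[[30,[0.5,0.1,0],[3.68,-4.1,-4.0]],[30,[0.4,0.1,0],[3.68,-4.1,-4.0]],[30,[0.3,0.1,0],[3.68,-4.1,-4.0]],[30,[0,0,0],[0,0,0]]]'

```text
time: 9.63
tool_pos: [594.2, -48.7, 153.4]
tcp_rot: [-40.4, 2.7, -92.3]
ft_force: [-1.3, 0.4, -2.9]
finger_gap: 52.7
```

```bash
python3 -c "
from h import *
plan([621,-30,100],tool(-90,50))"
```

```text
now [594.2 -48.7 153.4] yvec [ 0.762 -0.001 -0.647] q [-19. -35. 142.  31.  28.  53.] gap 52.7 t 9.6 F [-1.3  0.4 -2.9]
shift [ 0.89  0.62 -1.78] turn [-2.7 -0.3  2.3] rows 2 per row [ 0.446  0.312 -0.891] [-1.34 -0.17  1.16]
```

Request:
arm_command --commands '[[30,[0.3,0.21,-0.2],[-0.9,0,0.8]],[30,[0.3,0.21,-0.4],[-0.9,0,0.8]],[30,[0.3,0.21,-0.5],[-0.9,0,0.8]],[30,[0,0,-0.5],[0,0,0]],[30,[0,0,0],[0,0,0]]]'

```text
time: 10.05
tool_pos: [615.7, -27.3, 92.8]
tcp_rot: [-41.7, -0.5, -89.2]
ft_force: [0.1, 0.3, -2.3]
finger_gap: 53.1
```

```bash
python3 -c "
from h import *
plan([621,-30,60],tool(-90,50))
i=snapshot('side'); cv2.imwrite('pics/g5.png',np.hstack([cv2.resize(i[150:290,160:360],(400,280),interpolation=2),cv2.resize(snapshot('top')[130:270,180:380],(400,280),interpolation=2)]))"
```

```text
now [615.7 -27.3  92.8] yvec [ 0.747  0.005 -0.665] q [-14. -21. 139.  37.  18.  44.] gap 53.1 t 10.1 F [ 0.1  0.3 -2.3]
shift [ 0.18 -0.09 -1.09] turn [ 0.5 -1.6 -0.8] rows 2 per row [ 0.088 -0.045 -0.547] [ 0.25 -0.82 -0.41]
```

View pics/g5.png

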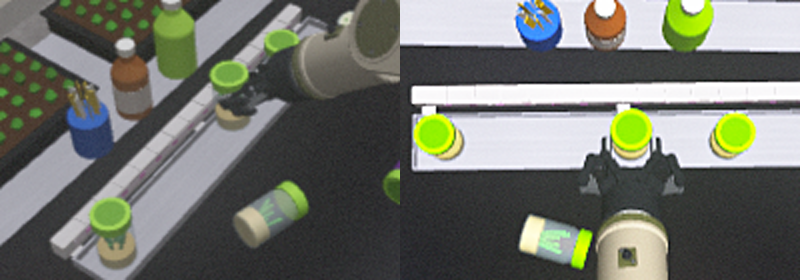

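```bash
python3 -c "
from h import *
s=sense(); R=Rn.from_euler('xyz',s['tcp_rot'],degrees=True); Rg=Rn.from_euler('xyz',[-129.6,0,-2.4],degrees=True)
Q=R*Rg.inv(); a=np.radians(87.7); print('axis',Q.apply([np.cos(a),np.sin(a),0]).round(3),'centre',s['tool_pos']+Q.apply([-.8,.8,12.6]))
t=snapshot('top'); zc=s['tool_pos'][2]+48
c,m=blob(t,296,195,16,(30,120,120),(50,255,255)); p=back('top',*c,zc)
print(fit({'top':m},lambda p:cyl(p[0],p[1],zc-9,28,18),p[:2],[8,8]))
print(blob(t,296,208,26,(0,0,0),(1,1,1)) if 0 else '')
"
```

```text
axis [0.031 0.011 0.999] centre [604.77946351 -27.52900096  97.6621118 ]
(array([607.27436118, -27.45490369]), np.float64(24.96078431372549))
```

Request:
arm_command --commands '[[30,[0.05,0,-0.4],[0,-0.8,0]],[30,[0.05,0,-0.4],[0,-0.8,0]],[30,[0,0,-0.3],[0,0,0]],[30,[0,0,0],[0,0,0]]]'

```text
time: 10.53
tool_pos: [625.8, -30.6, 73.6]
tcp_rot: [-39.0, -0.8, -89.3]
ft_force: [-0.3, 0.7, -1.3]
finger_gap: 52.6
```

Request:
arm_command --commands '[[30,[0,0,-0.1],[0,0,0]],[30,[0,0,0],[0,0,0]]]'

```text
time: 10.7
tool_pos: [627.2, -31.0, 73.5]
tcp_rot: [-38.8, -0.8, -89.2]
ft_force: [0.5, 0.2, -2.6]
finger_gap: 52.9
```

```bash
python3 -c "
from h import *
plan([619,-28,46],tool(-90,50))"
```

```text
now [627.2 -31.   73.5] yvec [ 0.779  0.001 -0.627] q [-14. -15. 139.  63.  13.  17.] gap 52.9 t 10.7 F [ 0.5  0.2 -2.6]
shift [-0.27  0.1  -0.92] turn [ 0.8  1.2 -0.8] rows 1 per row [-0.274  0.099 -0.917] [ 0.83  1.19 -0.77]
```

Request:
arm_command --commands '[[30,[-0.05,0.05,0.1],[0,0,6]],[30,[-0.05,0.05,0],[0,0,6]],[30,[-0.05,0.05,0],[0,0,6]],[30,[-0.05,0.05,0],[0,0,6]],[30,[-0.05,0.05,0],[0,0,6]]]'

```text
time: 11.12
tool_pos: [619.1, -20.3, 83.9]
tcp_rot: [-38.7, -1.0, -58.4]
ft_force: [0.7, 0.7, -2.3]
finger_gap: 52.8
```

```bash
cat > st.py <<'E'
from h import *
import sys
# args: target jar centre x y z, grasp-state rpy of tool, jar yaw at grasp, offset TCP->centre at grasp (world), wanted tool-x yaw
def jar(cx,cy,cz,rg,ya,off,psi,look=None):
    s=sense(); R=Rn.from_euler('xyz',s['tcp_rot'],degrees=True); Rg=Rn.from_euler('xyz',rg,degrees=True)
    a=np.radians(ya); a=[np.cos(a),np.sin(a),0]; Q=R*Rg.inv(); ax=Q.apply(a); print('axis',ax.round(3),'centre',(s['tool_pos']+Q.apply(off)).round(1))
    # correction: bring axis to z, tool x to yaw psi
    v=np.cross(ax,[0,0,1]); k=Rn.from_rotvec(v/np.linalg.norm(v)*np.arccos(ax[2])) 
    R2=k*R; x=R2.as_matrix()[:,0]; R2=Rn.from_euler('z',psi-np.degrees(np.arctan2(x[1],x[0])),degrees=True)*R2
    plan(np.array([cx,cy,cz])-(R2*Rg.inv()).apply(off),R2)
E
cat > r1.py <<'E'
from st import *
jar(608,-28,float(sys.argv[1]),[-129.6,0,-2.4],87.7,[-.8,.8,12.6],-60)
E
python3 r1.py 75
```

```text
axis [-0.023  0.008  1.   ] centre [608.  -26.2  84.4]
now [619.1 -20.3  83.9] yvec [ 0.67   0.399 -0.626] q [-33.  -4. 128.  65.  50. -17.] gap 52.8 t 11.1 F [ 0.7  0.7 -2.3]
shift [ 0.01 -0.07 -0.32] turn [ 0.5  1.3 -1.6] rows 1 per row [ 0.006 -0.071 -0.321] [ 0.49  1.3  -1.57]
```

Request:
arm_command --commands '[[30,[0,-0.03,-0.3],[0.3,1.0,0]],[30,[0,-0.03,-0.4],[0,0.3,0]],[30,[0,0,-0.2],[0,0,0]],[30,[0,0,0],[0,0,0]]]'

```text
time: 11.45
tool_pos: [621.8, -31.1, 62.2]
tcp_rot: [-40.1, -0.5, -58.2]
ft_force: [-0.5, -0.2, -2.3]
finger_gap: 52.5
```

```bash
python3 r1.py 51
```

```text
axis [0.002 0.013 1.   ] centre [610.6 -37.1  63.1]
now [621.8 -31.1  62.2] yvec [ 0.654  0.398 -0.644] q [-33.   0. 126.  65.  50. -18.] gap 52.5 t 11.4 F [-0.5 -0.2 -2.3]
shift [-0.08  0.29 -0.4 ] turn [ 0.8 -0.1 -1.8] rows 1 per row [-0.082  0.291 -0.4  ] [ 0.75 -0.1  -1.77]
```

Request:
arm_command --commands '[[30,[-0.08,0.15,-0.2],[0.5,0,-0.5]],[30,[0,0.1,-0.13],[0,0,0]],[30,[0,0,0],[0,0,0]]]'

```text
time: 11.7
tool_pos: [619.4, -23.3, 53.4]
tcp_rot: [-39.9, -0.1, -58.8]
ft_force: [-0.4, 1.2, -2.5]
finger_gap: 52.4
```

```bash
python3 r1.py 51
```

```text
axis [0.002 0.006 1.   ] centre [608.1 -29.1  54.2]
now [619.4 -23.3  53.4] yvec [ 0.657  0.397 -0.641] q [-33.   1. 127.  67.  49. -19.] gap 52.4 t 11.7 F [-0.4  1.2 -2.5]
shift [-0.    0.03 -0.11] turn [ 0.3 -0.1 -1.2] rows 1 per row [-0.001  0.029 -0.105] [ 0.33 -0.1  -1.23]
```

Request:
arm_command --commands '[[30,[0,0.01,-0.07],[0,0,0]],[30,[0,0,0],[0,0,0]]]'

```text
time: 11.87
tool_pos: [618.7, -21.5, 51.0]
tcp_rot: [-39.9, -0.1, -58.7]
ft_force: [-0.3, -0.3, -1.9]
finger_gap: 53.1
```

Request:
arm_command --commands '[[30,[0,0.01,-0.05],[0,0,0]],[30,[0,0,0],[0,0,0]]]'

```text
time: 12.03
tool_pos: [619.7, -21.0, 51.2]
tcp_rot: [-39.8, -0.2, -58.7]
ft_force: [0.2, 0.7, -2.6]
finger_gap: 52.6
```

Request:
arm_command --commands '[[30,[0,0.01,-0.05],[0,0,0]],[30,[0,0,0],[0,0,0]]]'

```text
time: 12.2
tool_pos: [620.5, -20.8, 50.9]
tcp_rot: [-39.7, -0.3, -58.6]
ft_force: [-0.9, -0.5, -1.6]
finger_gap: 52.7
```

Request:
arm_command --commands '[[30,[-0.03,0,-0.12],[0,0,0]],[30,[0,0,0],[0,0,0]]]'

```text
time: 12.37
tool_pos: [622.2, -20.9, 51.6]
tcp_rot: [-39.3, -0.4, -58.6]
ft_force: [-0.3, -0.3, -3.3]
finger_gap: 52.7
```

Request:
arm_command --commands '[[30,[-0.03,0,-0.12],[0,0,0]],[30,[0,0,0],[0,0,0]]]'

```text
time: 12.53
tool_pos: [623.4, -21.6, 50.9]
tcp_rot: [-39.0, -0.5, -58.6]
ft_force: [0.1, 0.2, -2.5]
finger_gap: 52.7
```

```bash
python3 -c "
from h import *
s=sense();print(s['joint_pos'].round(1),s['joint_efforts'].round(1))
cv2.imwrite('pics/g6.png',np.hstack([cv2.resize(snapshot('side')[130:410,160:560],(400,280),interpolation=2),cv2.resize(snapshot('top')[130:410,130:530],(400,280),interpolation=2)]))"; python3 r1.py 51
```

```text
[-32.6   1.8 127.   68.5  48.4 -21.7] [  0.  -41.5 -39.9   4.7   2.5  -0.1]
axis [-0.013  0.004  1.   ] centre [612.  -27.7  51.1]
now [623.2 -21.8  50.5] yvec [ 0.666  0.399 -0.631] q [-33.   2. 127.  68.  48. -22.] gap 52.8 t 12.6 F [-1.1 -1.4  3.5]
shift [-0.13 -0.02 -0.01] turn [ 0.3  0.7 -1.4] rows 1 per row [-0.129 -0.019 -0.007] [ 0.27  0.75 -1.36]
```

View pics/g6.png

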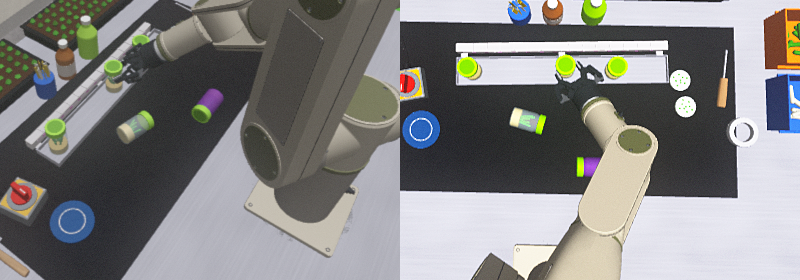

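Request:
arm_command --commands '[[66,[0,0,0],[0,0,0]],[72,[0,0,0],[0,0,0]],[80,[0,0,0],[0,0,0]],[100,[0,0,0],[0,0,0]],[100,[0,0,0],[0,0,0]]]'

```text
time: 13.05
tool_pos: [622.1, -21.5, 48.5]
tcp_rot: [-39.2, -0.4, -58.7]
ft_force: [-0.3, 0.5, 0.2]
finger_gap: 85.3
```

Request:
arm_command --commands '[[100,[-0.4,-0.24,0.38],[0,0,0]],[100,[-0.4,-0.24,0.38],[0,0,0]],[100,[-0.6,-0.36,0.57],[0,0,0]],[100,[-0.6,-0.36,0.57],[0,0,0]],[100,[-0.6,-0.36,0.57],[0,0,0]]]'

```text
time: 13.47
tool_pos: [539.1, -64.3, 119.0]
tcp_rot: [-39.5, 0.2, -58.3]
ft_force: [0.7, -1.1, 0.6]
finger_gap: 85.7
```

Request:
arm_command --commands '[[100,[-0.6,-0.3,0.8],[0,0,0]],[100,[-0.6,-0.2,0.8],[0,0,0]],[100,[-0.4,0,0.8],[0,0,0]]]'

```text
time: 13.72
tool_pos: [486.5, -79.7, 190.7]
tcp_rot: [-39.7, 0.4, -58.4]
ft_force: [0.1, 0.3, 1.2]
finger_gap: 85.4
```

```bash
python3 -c "
from h import *
t=snapshot('top')
c,m=blob(t,299,195,18,(30,120,120),(50,255,255)); p=back('top',*c,99)
print(fit({'top':m},lambda p:cyl(p[0],p[1],90,28,18),p[:2],[8,8]))
a=np.radians(-104.6); a=np.array([np.cos(a),np.sin(a),0]); R=tool(-14.6,40); d=R.as_matrix()[:,1]; g=np.array([459.4,76.5,28])+4*a+13*d; print('grasp',g.round(1),d.round(3)); plan(g-80*d,R)
cv2.imwrite('pics/g7.png',cv2.resize(t[150:270,180:420],(600,300),interpolation=2))
"
```

```text
(array([612.29859249, -28.26510131]), np.float64(21.32549019607843))
grasp [460.5  80.7  18. ] [ 0.162  0.622 -0.766]
now [487.2 -80.8 196.4] yvec [ 0.655  0.404 -0.638] q [-54. -32. 135.  52.  78.  -8.] gap 85.3 t 13.8 F [ 0.6 -2.4  4. ]
shift [-1.32  3.73 -3.9 ] turn [-8.6  6.3 43.6] rows 7 per row [-0.189  0.532 -0.557] [-1.22  0.9   6.24]
```

View pics/g7.png

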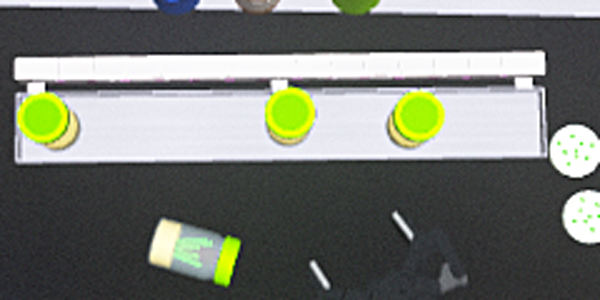

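```bash
python3 -c "
from h import *
plan([442.7,12,90],tool(-14.6,45))"
```

```text
now [487.2 -80.8 196.4] yvec [ 0.655  0.404 -0.638] q [-54. -32. 135.  52.  78.  -8.] gap 85.3 t 13.8 F [ 0.6 -2.4  4. ]
shift [-1.48  3.09 -3.55] turn [-4.5  3.2 43.7] rows 7 per row [-0.212  0.442 -0.507] [-0.64  0.46  6.25]
```

Request:
arm_command --commands '[[100,[-0.2,0.44,-0.1],[-0.64,0.46,6.25]],[100,[-0.2,0.44,-0.3],[-0.64,0.46,6.25]],[100,[-0.2,0.44,-0.5],[-0.64,0.46,6.25]],[100,[-0.2,0.44,-0.5],[-0.64,0.46,6.25]],[100,[-0.2,0.44,-0.5],[-0.64,0.46,6.25]]]'

```text
time: 14.18
tool_pos: [457.9, -19.3, 146.2]
tcp_rot: [-43.7, -1.7, -26.4]
ft_force: [-0.4, 0.1, -0.8]
finger_gap: 85.4
```

Request:
arm_command --commands '[[100,[-0.2,0.44,-0.5],[-0.64,0.46,6.25]],[100,[-0.2,0.44,-0.5],[-0.64,0.46,6.25]],[100,[0,0,0],[0,0,0]]]'

```text
time: 14.43
tool_pos: [444.3, 9.3, 112.4]
tcp_rot: [-45.2, -1.1, -12.8]
ft_force: [0.2, 0.2, -0.5]
finger_gap: 85.3
```

```bash
python3 -c "
from h import *
plan([442.7,12,73.6],tool(-14.6,45))"
```

```text
now [444.3   9.3 112.4] yvec [ 0.17   0.684 -0.709] q [-40.  -2. 119.  39.  88. -38.] gap 85.3 t 14.4 F [ 0.2  0.2 -0.5]
shift [-0.05  0.09 -1.29] turn [ 0.4  1.  -1.8] rows 2 per row [-0.027  0.045 -0.647] [ 0.22  0.5  -0.88]
```

Request:
arm_command --commands '[[100,[0,0.05,-0.65],[0.2,0.5,-0.9]],[100,[0,0.05,-0.65],[0.2,0.5,-0.9]],[100,[0.08,0.34,-0.35],[0,0,0]],[100,[0.08,0.34,-0.35],[0,0,0]],[100,[0.08,0.34,-0.35],[0,0,0]]]'

```text
time: 14.85
tool_pos: [455.5, 40.7, 42.6]
tcp_rot: [-45.1, -0.2, -15.5]
ft_force: [0.7, 0.5, 0.1]
finger_gap: 85.2
```

```bash
python3 -c "
from h import *
plan([456.9,66.8,17],tool(-14.6,45))"
```

```text
now [455.5  40.7  42.6] yvec [ 0.191  0.68  -0.708] q [-37.   4. 122.  42.  78. -39.] gap 85.2 t 14.8 F [0.7 0.5 0.1]
shift [ 0.05  0.87 -0.85] turn [0.1 0.1 0.9] rows 1 per row [ 0.046  0.869 -0.852] [0.11 0.14 0.9 ]
```

Request:
arm_command --commands '[[100,[0.0,0.29,-0.27],[0,0,0.5]],[100,[0.0,0.29,-0.26],[0,0,0.4]],[100,[0,0.2,-0.2],[0,0,0]],[85,[0,0,0],[0,0,0]],[85,[0,0,0],[0,0,0]]]'

```text
time: 15.27
tool_pos: [455.3, 66.5, 19.4]
tcp_rot: [-45.0, -0.1, -14.9]
ft_force: [0.8, -0.3, -0.9]
finger_gap: 72.7
```

```bash
python3 -c "
from h import *
plan([456.9,66.8,17],tool(-14.6,45))"
```

```text
now [455.3  66.5  19.4] yvec [ 0.183  0.683 -0.707] q [-34.   6. 123.  44.  75. -40.] gap 72.7 t 15.3 F [ 0.8 -0.3 -0.9]
shift [ 0.05  0.01 -0.08] turn [0.  0.1 0.3] rows 1 per row [ 0.055  0.011 -0.08 ] [0.02 0.08 0.32]
```

Request:
arm_command --commands '[[85,[0.06,0.02,-0.12],[0,0,0]],[85,[0,0,0],[0,0,0]]]'

```text
time: 15.43
tool_pos: [457.8, 66.4, 16.3]
tcp_rot: [-45.0, -0.2, -15.0]
ft_force: [-0.9, 0.6, -0.6]
finger_gap: 72.6
```

Request:
arm_command --commands '[[50,[0,0,0],[0,0,0]],[50,[0,0,0],[0,0,0]],[50,[0,0,0],[0,0,0]],[50,[0,0,0],[0,0,0]],[50,[0,0,0],[0,0,0]]]' --force 30

```text
time: 15.85
tool_pos: [459.0, 64.8, 17.2]
tcp_rot: [-45.1, -0.3, -15.0]
ft_force: [0.3, 0.7, -0.2]
finger_gap: 54.1
```

Request:
arm_command --commands '[[30,[0,0,0],[0,0,0]],[30,[0,0,0],[0,0,0]],[30,[0,0,0.3],[0,0,0]],[30,[0,0,0.6],[0,0,0]],[30,[0,0,0.9],[0,0,0]]]' --force 60

```text
time: 16.27
tool_pos: [454.8, 66.8, 68.6]
tcp_rot: [-45.0, 0.3, -15.0]
ft_force: [0.0, -0.8, -0.7]
finger_gap: 53.1
```

Request:
arm_command --commands '[[30,[0.2,0,0.9],[0,0,0]],[30,[0.2,0,0.9],[0,0,0]],[30,[0.2,0,0.9],[0,0,0]],[30,[0.2,0,0.4],[0,0,0]],[30,[0,0,0],[0,0,0]]]'

```text
time: 16.68
tool_pos: [479.7, 66.6, 171.9]
tcp_rot: [-45.1, 0.1, -15.0]
ft_force: [0.4, 0.8, -1.7]
finger_gap: 52.9
```

```bash
cat > r2.py <<'E'
from st import *
jar(605,105,float(sys.argv[1]),[-45.1,-.3,-15],-104.6,[.4,11.7,10.8],float(sys.argv[2]))
E
python3 r2.py 160 67; python3 -c "
from h import *
plan([560,105,170],tool(67,-45))"
```

```text
axis [-0.253 -0.968  0.   ] centre [480.2  78.3 182.8]
now [479.7  66.6 171.9] yvec [ 0.182  0.682 -0.709] q [-32.  -8. 117.  43.  88. -25.] gap 52.9 t 16.7 F [ 0.4  0.8 -1.7]
shift [ 4.54  1.22 -0.02] turn [-86.6 -42.6  63.1] rows 17 per row [ 0.267  0.072 -0.001] [-5.09 -2.51  3.71]
now [479.7  66.6 171.9] yvec [ 0.182  0.682 -0.709] q [-32.  -8. 117.  43.  88. -25.] gap 52.9 t 16.7 F [ 0.4  0.8 -1.7]
shift [ 2.68  1.28 -0.06] turn [-86.7 -42.3  63.5] rows 17 per row [ 0.157  0.075 -0.004] [-5.1  -2.49  3.73]
```

Request:
arm_command --commands '[[30,[0.25,0.07,0.1],[-5.09,-2.5,3.7]],[30,[0.25,0.07,0.1],[-5.09,-2.5,3.7]],[30,[0.25,0.07,0.1],[-5.09,-2.5,3.7]],[30,[0.25,0.07,0.1],[-5.09,-2.5,3.7]],[30,[0.25,0.07,0.1],[-5.09,-2.5,3.7]]]'

```text
time: 17.1
tool_pos: [515.3, 73.9, 179.5]
tcp_rot: [-70.5, -14.2, 7.4]
ft_force: [-0.5, 0.4, -1.9]
finger_gap: 53.1
```

Request:
arm_command --commands '[[30,[0.25,0.07,0.1],[-5.09,-2.5,3.7]],[30,[0.25,0.07,0.1],[-5.09,-2.5,3.7]],[30,[0.25,0.07,0.1],[-5.09,-2.5,3.7]],[30,[0.25,0.07,0.1],[-5.09,-2.5,3.7]],[30,[0.25,0.07,0.1],[-5.09,-2.5,3.7]]]'

```text
time: 17.52
tool_pos: [552.7, 84.6, 189.0]
tcp_rot: [-101.0, -16.3, 35.7]
ft_force: [-0.6, -0.6, -3.5]
finger_gap: 52.8
```

```bash
python3 r2.py 160 67
```

```text
axis [ 0.145 -0.587  0.797] centre [542.5  96.2 185.1]
now [552.7  84.6 189. ] yvec [ 0.335  0.006 -0.942] q [  4. -18. 114.  -1.  64. -30.] gap 52.8 t 17.5 F [-0.6 -0.6 -3.5]
shift [ 2.11  0.62 -0.59] turn [-33.4 -17.   25.2] rows 7 per row [ 0.301  0.088 -0.084] [-4.78 -2.42  3.6 ]
```

Request:
arm_command --commands '[[30,[0.3,0.09,0],[-4.78,-2.42,3.6]],[30,[0.3,0.09,0],[-4.78,-2.42,3.6]],[30,[0.3,0.09,0],[-4.78,-2.42,3.6]],[30,[0.3,0.09,0],[-4.78,-2.42,3.6]]]'

```text
time: 17.85
tool_pos: [588.4, 97.7, 184.5]
tcp_rot: [-122.5, -8.5, 56.3]
ft_force: [0.4, -0.6, -1.6]
finger_gap: 52.7
```

Request:
arm_command --commands '[[30,[0.3,0.09,-0.1],[-4.78,-2.42,3.6]],[30,[0.3,0.09,-0.1],[-4.78,-2.42,3.6]],[30,[0.3,0.09,-0.1],[-4.78,-2.42,3.6]],[30,[0,0,0],[0,0,0]]]'

```text
time: 18.18
tool_pos: [611.7, 108.8, 164.6]
tcp_rot: [-135.7, 2.2, 69.4]
ft_force: [-0.8, -0.0, -2.8]
finger_gap: 53.3
```

```bash
python3 r2.py 100 67
```

```text
axis [0.005 0.046 0.999] centre [600.6 109.7 153.2]
now [611.7 108.8 164.6] yvec [ 0.661 -0.277 -0.697] q [ 24. -13. 123. -47.  46. -20.] gap 53.3 t 18.2 F [-0.8 -0.  -2.8]
shift [ 0.14 -0.19 -1.77] turn [ 2.6 -0.4 -2.4] rows 2 per row [ 0.071 -0.095 -0.887] [ 1.31 -0.18 -1.19]
```

Request:
arm_command --commands '[[30,[0.05,-0.1,-0.5],[1.0,0,-0.8]],[30,[0.05,-0.1,-0.5],[1.0,0,-0.8]],[30,[0.04,-0.1,-0.5],[0.6,0,-0.8]],[30,[0,0,0],[0,0,0]]]'

```text
time: 18.52
tool_pos: [610.3, 99.1, 110.3]
tcp_rot: [-133.8, -0.2, 66.7]
ft_force: [-0.9, -0.4, -2.3]
finger_gap: 52.8
```

```bash
python3 r2.py 70 67; python3 -c "
from h import *
t=snapshot('top'); zc=sense()['tool_pos'][2]-10+48
p=[605,105,zc]; u=proj('top',p)[0]
c,m=blob(t,*u,18,(30,120,120),(50,255,255)); p=back('top',*c,zc)
print(fit({'top':m},lambda p:cyl(p[0],p[1],zc-9,28,18),p[:2],[8,8]))
cv2.imwrite('pics/g8.png',np.hstack([cv2.resize(snapshot('side')[170:310,130:330],(400,280),interpolation=2),cv2.resize(t[130:270,150:350],(400,280),interpolation=2)]))"
```

```text
axis [ 0.023 -0.006  1.   ] centre [599.1 101.2  99.1]
now [610.3  99.1 110.3] yvec [ 0.636 -0.272 -0.722] q [ 22.  -9. 124. -48.  41. -14.] gap 52.8 t 18.5 F [-0.9 -0.4 -2.3]
shift [ 0.19  0.13 -0.96] turn [-0.3 -1.3  0.3] rows 1 per row [ 0.188  0.133 -0.961] [-0.35 -1.3   0.33]
(array([601.57659802, 103.47791473]), np.float64(25.29019607843137))
```

View pics/g8.png

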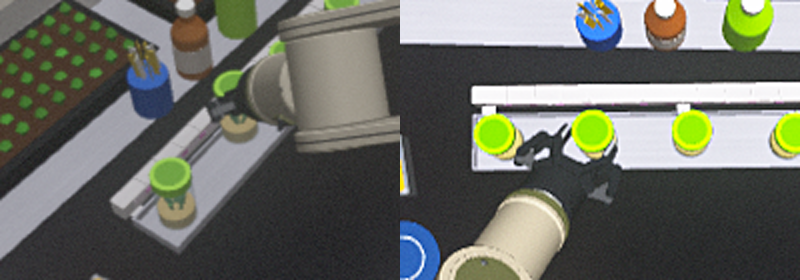

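Request:
arm_command --commands '[[30,[0.1,0.0,-0.4],[-0.2,-0.7,0]],[30,[0.1,0.0,-0.4],[-0.2,-0.6,0]],[30,[0,0,-0.3],[0,0,0]],[30,[0,0,0],[0,0,0]]]'

```text
time: 18.95
tool_pos: [621.8, 100.4, 87.0]
tcp_rot: [-135.6, -0.8, 66.6]
ft_force: [-0.9, -0.3, -1.4]
finger_gap: 52.8
```

```bash
python3 r2.py 51 67
```

```text
axis [-0.011 -0.003  1.   ] centre [611.  102.4  75.4]
now [621.8 100.4  87. ] yvec [ 0.66  -0.275 -0.699] q [ 22.  -4. 125. -55.  38.  -5.] gap 52.8 t 18.9 F [-0.9 -0.3 -1.4]
shift [-0.2   0.09 -0.82] turn [-0.2  0.6  0.4] rows 1 per row [-0.197  0.09  -0.819] [-0.16  0.64  0.37]
```

Request:
arm_command --commands '[[30,[-0.25,0.04,-0.3],[0,0.6,0.2]],[30,[-0.1,0.04,-0.3],[0,0.3,0]],[30,[0,0,0],[0,0,0]]]'

```text
time: 19.2
tool_pos: [612.3, 103.4, 71.6]
tcp_rot: [-134.9, -0.6, 66.8]
ft_force: [0.1, 0.9, -1.0]
finger_gap: 52.9
```

```bash
python3 r2.py 51 67
```

```text
axis [ 0.003 -0.005  1.   ] centre [601.3 105.4  60.2]
now [612.3 103.4  71.6] yvec [ 0.651 -0.271 -0.709] q [ 23.  -4. 125. -56.  37.  -4.] gap 52.9 t 19.2 F [ 0.1  0.9 -1. ]
shift [ 0.12 -0.01 -0.31] turn [-0.3 -0.1  0.2] rows 1 per row [ 0.121 -0.01  -0.306] [-0.27 -0.15  0.22]
```

Request:
arm_command --commands '[[30,[0.1,0,-0.2],[0,0,0]],[30,[0,0,0],[0,0,0]]]'

```text
time: 19.37
tool_pos: [615.7, 103.9, 66.2]
tcp_rot: [-134.9, -0.7, 66.8]
ft_force: [-0.8, -0.7, -1.6]
finger_gap: 52.7
```

Request:
arm_command --commands '[[30,[0,0,-0.12],[0,0,0]],[30,[0,0,0],[0,0,0]]]'

```text
time: 19.53
tool_pos: [616.3, 104.1, 62.8]
tcp_rot: [-134.9, -0.7, 66.8]
ft_force: [-0.1, -0.5, -2.9]
finger_gap: 53.3
```

```bash
python3 r2.py 51 67
```

```text
axis [ 0.001 -0.006  1.   ] centre [605.4 106.1  51.4]
now [616.3 104.1  62.8] yvec [ 0.652 -0.27  -0.708] q [ 23.  -2. 125. -57.  37.  -2.] gap 53.3 t 19.5 F [-0.1 -0.5 -2.9]
shift [-0.01 -0.03 -0.01] turn [-0.3 -0.   0.2] rows 1 per row [-0.012 -0.034 -0.011] [-0.32 -0.05  0.19]
```

Request:
arm_command --commands '[[30,[0,0,-0.06],[0,0,0]],[30,[0,0,0],[0,0,0]]]'

```text
time: 19.7
tool_pos: [618.0, 104.2, 63.1]
tcp_rot: [-135.1, -0.7, 66.8]
ft_force: [-0.1, -0.6, -2.2]
finger_gap: 53.6
```

Request:
arm_command --commands '[[30,[0,0,-0.06],[0,0,0]],[30,[0,0,0],[0,0,0]]]'

```text
time: 19.87
tool_pos: [619.1, 104.3, 62.7]
tcp_rot: [-135.2, -0.8, 66.8]
ft_force: [-0.9, 0.1, -1.3]
finger_gap: 52.8
```

Request:
arm_command --commands '[[66,[0,0,0],[0,0,0]],[72,[0,0,0],[0,0,0]],[80,[0,0,0],[0,0,0]],[100,[0,0,0],[0,0,0]],[100,[0,0,0],[0,0,0]]]'

```text
time: 20.28
tool_pos: [619.1, 104.6, 62.5]
tcp_rot: [-135.2, -0.8, 66.8]
ft_force: [-0.3, 0.1, 0.5]
finger_gap: 85.4
```

Request:
arm_command --commands '[[100,[-0.39,0.16,0.43],[0,0,0]],[100,[-0.39,0.16,0.43],[0,0,0]],[100,[-0.58,0.24,0.65],[0,0,0]],[100,[-0.58,0.24,0.65],[0,0,0]],[100,[-0.6,0.24,0.65],[0,0,0]]]'

```text
time: 20.7
tool_pos: [538.1, 132.8, 142.4]
tcp_rot: [-134.7, -0.4, 66.6]
ft_force: [0.2, 0.9, 1.1]
finger_gap: 85.5
```

Request:
arm_command --commands '[[100,[-0.6,0,0.8],[0,0,0]],[100,[-0.6,0,0.8],[0,0,0]],[100,[-0.3,0,0.8],[0,0,0]],[100,[0,0,0.3],[0,0,0]]]'

```text
time: 21.03
tool_pos: [488.2, 134.7, 227.7]
tcp_rot: [-134.6, -0.5, 66.8]
ft_force: [1.6, 0.4, 0.6]
finger_gap: 85.9
```

```bash
cat > chk.py <<'E'
from h import *
t=snapshot('top'); s=snapshot('side')
for x,y in((602,243),(605,106),(612,-28),(611,-171)):
    u=proj('top',[x,y,95])[0]
    c,m=blob(t,*u,18,(30,120,120),(50,255,255)); p=back('top',*c,99)
    r,e=fit({'top':m},lambda p:cyl(p[0],p[1],90,28,18),p[:2],[8,8]); print('jar',r.round(1),round(e))
for x,y in((587.5,-365.5),(509.5,-381)):
    u=proj('top',[x,y,7.5])[0]; r,e=fit({'top':fg(t,*u,18,140)},lambda p:cyl(p[0],p[1],7.5,30,15),[x,y],[8,8]); print('dish',r.round(1),round(e))
E
python3 chk.py; python3 -c "
from h import *
plan([500,-300,200],tool(-39,0))
cv2.imwrite('pics/g9.png',cv2.resize(snapshot('top')[120:300,90:490],(800,360),interpolation=2))"
```

```text
jar [601.3 242.7] 29
jar [608.8 109.2] 21
jar [612.2 -28.3] 23
jar [ 611.8 -170.6] 24
dish [ 587.  -365.7] 109
dish [ 510.2 -381.1] 38
now [489.4 134.6 226.6] yvec [ 0.648 -0.271 -0.711] q [ 36. -34. 131. -42.  64. -18.] gap 85.5 t 21.1 F [ 0.8 -0.1 -0.2]
shift [  0.35 -14.49  -0.89] turn [ 49.7  12.9 -99.5] rows 16 per row [ 0.022 -0.906 -0.055] [ 3.11  0.8  -6.22]
```

View pics/g9.png

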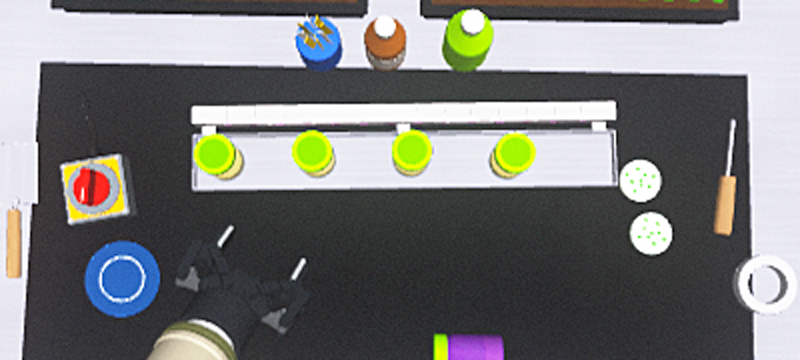

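```bash
python3 -c "
from h import *
plan([510,-381,120],tool(-80,0))"
```

```text
now [488.9 134.  224.3] yvec [ 0.646 -0.273 -0.713] q [ 36. -34. 131. -42.  64. -18.] gap 85.3 t 21.2 F [ 0.4 -1.  -1.3]
shift [  0.7  -17.17  -3.48] turn [  58.3   -6.3 -137.1] rows 22 per row [ 0.032 -0.78  -0.158] [ 2.65 -0.29 -6.23]
```

Request:
arm_command --commands '[[100,[0.03,-0.78,-0.05],[2.65,-0.3,-6.2]],[100,[0.03,-0.78,-0.05],[2.65,-0.3,-6.2]],[100,[0.03,-0.78,-0.05],[2.65,-0.3,-6.2]],[100,[0.03,-0.78,-0.05],[2.65,-0.3,-6.2]],[100,[0.03,-0.78,-0.05],[2.65,-0.3,-6.2]]]'

```text
time: 21.6
tool_pos: [490.7, 13.6, 203.7]
tcp_rot: [-126.8, -11.0, 33.9]
ft_force: [0.1, -0.4, 0.2]
finger_gap: 85.3
```

Request:
arm_command --commands '[[100,[0.03,-0.78,-0.05],[2.65,-0.3,-6.2]],[100,[0.03,-0.78,-0.05],[2.65,-0.3,-6.2]],[100,[0.03,-0.78,-0.05],[2.65,-0.3,-6.2]],[100,[0.03,-0.78,-0.05],[2.65,-0.3,-6.2]],[100,[0.03,-0.78,-0.05],[2.65,-0.3,-6.2]]]'

```text
time: 22.02
tool_pos: [490.9, -111.8, 180.3]
tcp_rot: [-113.6, -15.3, -2.2]
ft_force: [0.2, -0.2, -0.3]
finger_gap: 85.2
```

Request:
arm_command --commands '[[100,[0.03,-0.78,-0.15],[2.65,-0.3,-6.2]],[100,[0.03,-0.78,-0.15],[2.65,-0.3,-6.2]],[100,[0.03,-0.78,-0.15],[2.65,-0.3,-6.2]],[100,[0.03,-0.78,-0.15],[2.65,-0.3,-6.2]],[100,[0.03,-0.78,-0.15],[2.65,-0.3,-6.2]]]'

```text
time: 22.43
tool_pos: [490.5, -237.4, 142.1]
tcp_rot: [-100.0, -11.1, -38.4]
ft_force: [0.6, -0.3, -0.3]
finger_gap: 85.2
```

```bash
python3 -c "
from h import *
plan([510,-381,120],tool(-80,0))"
```

```text
now [ 490.5 -237.4  142.1] yvec [ 0.04  -0.254 -0.966] q [-22.  -6. 107. -13.  71.  21.] gap 85.2 t 22.4 F [ 0.6 -0.3 -0.3]
shift [ 0.65 -4.79 -0.74] turn [ 14.9  -3.  -40.4] rows 7 per row [ 0.093 -0.684 -0.105] [ 2.13 -0.43 -5.77]
```

Request:
arm_command --commands '[[100,[0.1,-0.7,0],[2.1,-0.4,-5.8]],[100,[0.1,-0.7,0],[2.1,-0.4,-5.8]],[100,[0.1,-0.7,0],[2.1,-0.4,-5.8]],[100,[0.1,-0.7,0],[2.1,-0.4,-5.8]],[100,[0.1,-0.7,0],[2.1,-0.4,-5.8]]]'

```text
time: 22.85
tool_pos: [497.7, -350.2, 122.2]
tcp_rot: [-92.6, -2.2, -70.7]
ft_force: [0.1, -0.1, -0.0]
finger_gap: 85.4
```

Request:
arm_command --commands '[[100,[0.1,-0.7,0],[2.1,-0.4,-5.8]],[100,[0.1,-0.7,0],[2.1,-0.4,-5.8]],[100,[0,0,0],[0,0,0]]]'

```text
time: 23.1
tool_pos: [498.2, -399.6, 109.6]
tcp_rot: [-91.3, 2.5, -83.9]
ft_force: [0.8, 0.1, -1.1]
finger_gap: 85.4
```

```bash
python3 -c "
from h import *
plan([510,-381,60],tool(-80,0))"
```

```text
now [ 498.2 -399.6  109.6] yvec [-0.028  0.041 -0.999] q [-44.  20.  82.   1.  81.  40.] gap 85.4 t 23.1 F [ 0.8  0.1 -1.1]
shift [ 0.39  0.62 -1.65] turn [-2.3 -1.7  3.8] rows 2 per row [ 0.197  0.309 -0.827] [-1.14 -0.83  1.92]
```

Request:
arm_command --commands '[[100,[0.2,0.31,-0.5],[-1.1,-0.8,1.9]],[100,[0.2,0.31,-0.5],[-1.1,-0.8,1.9]],[100,[0,0,-0.4],[0,0,0]],[100,[0,0,0],[0,0,0]]]'

```text
time: 23.43
tool_pos: [503.0, -383.7, 52.3]
tcp_rot: [-90.7, 0.6, -80.6]
ft_force: [-1.3, 0.3, -1.3]
finger_gap: 85.6
```

```bash
python3 -c "
from h import *
plan([510,-381,15],tool(-80,0))
s=snapshot('side');t=snapshot('top');u=proj('side',[510,-381,15])[0].astype(int)
cv2.imwrite('pics/h1.png',np.hstack([cv2.resize(s[u[1]-40:u[1]+40,u[0]-60:u[0]+60],(420,280),interpolation=2),cv2.resize(t[170:290,340:500],(373,280),interpolation=2)]))
r,e=fit({'side':fg(s,*u,14,150)},lambda p:cyl(p[0],p[1],7.5,30,15),[510,-381],[8,8]);print(r,e)"
```

```text
now [ 503.  -383.7   52.3] yvec [-0.013  0.008 -1.   ] q [-42.  20.  87.  -0.  73.  39.] gap 85.6 t 23.4 F [-1.3  0.3 -1.3]
shift [ 0.23  0.09 -1.24] turn [-0.5 -0.8  0.6] rows 2 per row [ 0.116  0.045 -0.622] [-0.24 -0.38  0.31]
[ 511.5  -390.75] 55.090196078431376
```

View pics/h1.png

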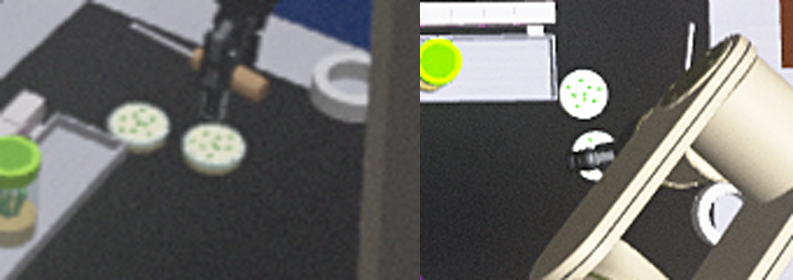

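```bash
python3 -c "
from h import *
u=proj('side',[510,-381,15])[0].astype(int); print('seen tip',u[0]-60+215/3.5,u[1]-40+118/3.5)
for z in (30,40,46,52,60,70): print(z,proj('side',[495.6,-342,z])[0].round(1))
i=snapshot('side')[u[1]-40:u[1]+40,u[0]-60:u[0]+60]; cv2.imwrite('pics/h2.png',cv2.resize(i[10:60,20:100],(800,500),interpolation=2))"
```

```text
seen tip 359.42857142857144 159.71428571428572
30 [356.9 170.8]
40 [357.2 168.5]
46 [357.4 167.2]
52 [357.6 165.8]
60 [357.9 164. ]
70 [358.2 161.7]
```

View pics/h2.png

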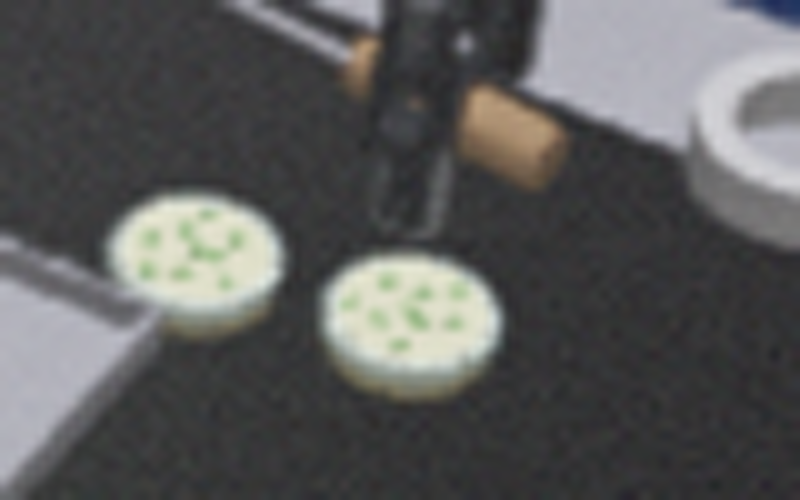

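Request:
arm_command --commands '[[90,[0.25,0.08,-0.3],[-0.4,-0.6,0]],[90,[0,0,-0.4],[0,0,0]],[90,[0.1,0,-0.2],[0,0,0]],[90,[0,0,0],[0,0,0]]]'

```text
time: 23.92
tool_pos: [518.5, -386.6, 33.8]
tcp_rot: [-89.7, -0.5, -80.7]
ft_force: [0.5, -0.7, 0.9]
finger_gap: 76.8
```

```bash
python3 -c "
from h import *
plan([510.2,-381.1,5],tool(-80,0))"
```

```text
now [ 518.5 -386.6   33.8] yvec [ 0.007 -0.008 -1.   ] q [-41.  22.  87.  -0.  70.  40.] gap 76.8 t 23.9 F [ 0.5 -0.7  0.9]
shift [-0.28  0.18 -0.96] turn [0.4 0.4 0.7] rows 1 per row [-0.277  0.184 -0.96 ] [0.43 0.42 0.71]
```

Request:
arm_command --commands '[[90,[-0.28,0.18,-0.1],[0.4,0.4,0.5]],[90,[0,0,-0.2],[0,0,0]],[90,[0,0,0],[0,0,0]]]'

```text
time: 24.17
tool_pos: [509.6, -381.6, 25.3]
tcp_rot: [-90.0, -0.0, -80.2]
ft_force: [0.4, -0.6, -0.6]
finger_gap: 76.7
```

Request:
arm_command --commands '[[90,[0,0,0],[0,0,0]],[90,[0,0,0],[0,0,0]]]'

```text
time: 24.33
tool_pos: [509.2, -381.6, 25.3]
tcp_rot: [-90.0, -0.0, -80.2]
ft_force: [-0.6, -0.2, 0.9]
finger_gap: 76.7
```

```bash
python3 -c "
from h import *
plan([510.2,-381.1,5],tool(-80,0)); print(sense()['joint_efforts'])"
```

```text
now [ 509.2 -381.6   25.3] yvec [-0.    -0.001 -1.   ] q [-41.  22.  89.  -0.  69.  39.] gap 76.7 t 24.3 F [-0.6 -0.2  0.9]
shift [ 0.03  0.02 -0.68] turn [ 0.  -0.   0.2] rows 1 per row [ 0.035  0.018 -0.678] [ 0.03 -0.02  0.18]
[-8.49601754e-03 -6.49249864e+01 -4.53072381e+01 -6.77333999e-03
 -3.37781233e-02 -9.00193176e-03]
```

Request:
arm_command --commands '[[90,[-0.02,0,-0.2],[0,0,0]],[90,[0,0,0],[0,0,0]]]'

```text
time: 24.5
tool_pos: [508.8, -382.1, 19.6]
tcp_rot: [-90.0, -0.1, -80.2]
ft_force: [-0.2, -0.1, -0.2]
finger_gap: 77.0
```

Request:
arm_command --commands '[[90,[-0.02,0,-0.2],[0,0,0]],[90,[0,0,0],[0,0,0]]]'

```text
time: 24.67
tool_pos: [508.3, -382.3, 13.2]
tcp_rot: [-90.0, -0.1, -80.2]
ft_force: [-0.7, 0.2, -0.8]
finger_gap: 76.6
```

```bash
python3 -c "
from h import *
plan([510.2,-381.1,5],tool(-80,0))
u=proj('side',[510,-381,15])[0].astype(int);i=snapshot('side')[u[1]-30:u[1]+20,u[0]-40:u[0]+40]; cv2.imwrite('pics/h3.png',cv2.resize(i,(800,500),interpolation=2))"
```

```text
now [ 508.3 -382.3   13.2] yvec [ 0.001 -0.002 -1.   ] q [-42.  23.  89.  -0.  68.  39.] gap 76.6 t 24.7 F [-0.7  0.2 -0.8]
shift [ 0.06  0.04 -0.27] turn [0.1 0.1 0.2] rows 1 per row [ 0.063  0.039 -0.273] [0.1  0.05 0.19]
```

View pics/h3.png

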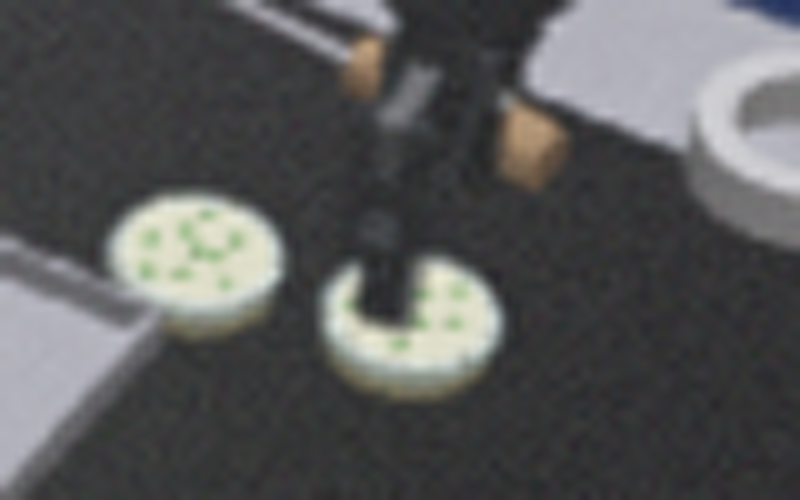

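Request:
arm_command --commands '[[90,[0.02,0.02,-0.2],[0,0,0]],[90,[0,0,0],[0,0,0]],[90,[0.02,0.02,-0.2],[0,0,0]],[90,[0,0,0],[0,0,0]]]'

```text
time: 25.05
tool_pos: [510.4, -381.5, 1.1]
tcp_rot: [-89.9, -0.2, -80.2]
ft_force: [0.3, 0.1, -0.5]
finger_gap: 76.8
```

Request:
arm_command --commands '[[90,[0.02,0.02,-0.2],[0,0,0]],[90,[0,0,0],[0,0,0]]]'

```text
time: 25.22
tool_pos: [511.0, -380.7, -5.8]
tcp_rot: [-89.9, -0.2, -80.2]
ft_force: [0.6, 0.1, -1.1]
finger_gap: 77.0
```

Request:
arm_command --commands '[[90,[0.02,0.02,-0.2],[0,0,0]],[90,[0,0,0],[0,0,0]]]'

```text
time: 25.38
tool_pos: [511.6, -379.9, -12.6]
tcp_rot: [-89.9, -0.2, -80.2]
ft_force: [-1.2, -0.1, -0.8]
finger_gap: 77.3
```

Request:
arm_command --commands '[[90,[-0.03,-0.03,-0.15],[0,0,0]],[90,[0,0,0],[0,0,0]]]'

```text
time: 25.55
tool_pos: [510.6, -380.7, -17.8]
tcp_rot: [-89.9, -0.1, -80.2]
ft_force: [-1.0, -0.4, -1.4]
finger_gap: 76.8
```

Request:
arm_command --commands '[[60,[0,0,0],[0,0,0]],[60,[0,0,0],[0,0,0]],[60,[0,0,0],[0,0,0]],[60,[0,0,0],[0,0,0]]]' --force 25

```text
time: 25.88
tool_pos: [510.8, -381.2, -17.2]
tcp_rot: [-89.9, -0.2, -80.2]
ft_force: [0.8, 0.5, 0.1]
finger_gap: 58.4
```

Request:
arm_command --commands '[[50,[0,0,0],[0,0,0]],[50,[0,0,0.15],[0,0,0]],[50,[0,0,0.4],[0,0,0]],[50,[0,0,0.8],[0,0,0]],[50,[0,0,0.9],[0,0,0]]]' --force 40

```text
time: 26.3
tool_pos: [506.1, -377.1, 46.2]
tcp_rot: [-90.4, 0.4, -80.2]
ft_force: [1.0, -0.1, -0.5]
finger_gap: 58.0
```

Request:
arm_command --commands '[[50,[0,0,0.9],[0,0,0]],[50,[-0.05,0.4,0.8],[0,0,2]],[50,[-0.1,0.8,0.5],[0,0,3]],[50,[-0.1,0.97,0.1],[0,0,3.2]],[50,[-0.1,0.97,0.1],[0,0,3.2]]]'

```text
time: 26.72
tool_pos: [498.2, -288.3, 134.9]
tcp_rot: [-89.9, -0.4, -68.8]
ft_force: [1.1, -0.9, 0.2]
finger_gap: 58.1
```

Request:
arm_command --commands '[[50,[-0.1,0.97,0.08],[0,0,3.2]],[50,[-0.1,0.97,0.08],[0,0,3.2]],[50,[-0.1,0.97,0.08],[0,0,3.2]],[50,[-0.1,0.97,0.08],[0,0,3.2]],[50,[-0.1,0.97,0.08],[0,0,3.2]]]'

```text
time: 27.13
tool_pos: [483.6, -138.1, 156.6]
tcp_rot: [-89.5, -1.0, -52.1]
ft_force: [0.3, 0.4, 0.4]
finger_gap: 57.9
```

Request:
arm_command --commands '[[50,[-0.1,0.97,0.08],[0,0,3.2]],[50,[-0.1,0.97,0.08],[0,0,3.2]],[50,[-0.1,0.97,0.08],[0,0,3.2]],[50,[-0.1,0.97,0.08],[0,0,3.2]],[50,[-0.1,0.97,0.08],[0,0,3.2]]]'

```text
time: 27.55
tool_pos: [467.6, 14.2, 176.2]
tcp_rot: [-89.3, -1.4, -35.3]
ft_force: [0.5, 0.6, -0.9]
finger_gap: 58.0
```

```bash
python3 -c "
from h import *
plan([428.3,388.9,60],tool(0,0))"
```

```text
now [467.6  14.2 176.2] yvec [ 0.027 -0.004 -1.   ] q [ -4. -14. 110.  -0.  83.  31.] gap 58.0 t 27.6 F [ 0.5  0.6 -0.9]
shift [-1.31 12.49 -3.87] turn [-0.3  1.6 35.3] rows 13 per row [-0.101  0.961 -0.298] [-0.02  0.12  2.72]
```

Request:
arm_command --commands '[[50,[-0.1,0.97,0],[0,0.1,2.7]],[50,[-0.1,0.97,0],[0,0.1,2.7]],[50,[-0.1,0.97,0],[0,0.1,2.7]],[50,[-0.1,0.97,0],[0,0.1,2.7]],[50,[-0.1,0.97,0],[0,0.1,2.7]]]'

```text
time: 27.97
tool_pos: [451.8, 167.1, 184.5]
tcp_rot: [-89.2, -1.5, -21.1]
ft_force: [0.4, -0.2, -0.6]
finger_gap: 58.1
```

Request:
arm_command --commands '[[50,[-0.1,0.97,-0.2],[0,0.1,2.7]],[50,[-0.1,0.97,-0.2],[0,0.1,2.7]],[50,[-0.1,0.97,-0.3],[0,0.1,2.7]],[50,[-0.1,0.97,-0.3],[0,0.1,2.7]],[50,[-0.1,0.97,-0.3],[0,0.1,2.7]]]'

```text
time: 28.38
tool_pos: [437.4, 321.6, 154.6]
tcp_rot: [-88.8, -1.6, -6.9]
ft_force: [0.8, -0.5, -0.1]
finger_gap: 57.8
```

Request:
arm_command --commands '[[50,[-0.1,0.8,-0.4],[0,0.1,2.7]],[50,[-0.1,0.5,-0.5],[0,0.1,2.7]],[50,[0,0,0],[0,0,0]]]'

```text
time: 28.63
tool_pos: [429.2, 368.0, 129.1]
tcp_rot: [-88.6, -1.5, -0.8]
ft_force: [-0.2, -0.5, -0.5]
finger_gap: 57.9
```

```bash
python3 -c "
from h import *
plan([428.3,388.9,0],tool(0,0))"
```

```text
now [429.2 368.  129.1] yvec [ 0.027  0.023 -0.999] q [35.  3. 99.  0. 76. 36.] gap 57.9 t 28.6 F [-0.2 -0.5 -0.5]
shift [-0.03  0.7  -4.3 ] turn [-1.3  1.5  0.7] rows 5 per row [-0.006  0.139 -0.86 ] [-0.27  0.3   0.15]
```

Request:
arm_command --commands '[[50,[0,0.3,-0.6],[-0.5,0.5,0.3]],[50,[0,0.3,-0.7],[-0.5,0.5,0.3]],[50,[0,0.1,-0.7],[-0.3,0.5,0]],[50,[0,0,-0.6],[0,0,0]],[50,[0,0,0],[0,0,0]]]'

```text
time: 29.05
tool_pos: [431.6, 391.2, 57.0]
tcp_rot: [-89.8, -0.4, -0.2]
ft_force: [-0.3, -0.8, -2.6]
finger_gap: 58.2
```

```bash
python3 -c "
from h import *
plan([428.3,388.9,-8],tool(0,0))"
```

```text
now [431.6 391.2  57. ] yvec [ 0.007  0.004 -1.   ] q [37. 12. 97. -0. 70. 37.] gap 58.2 t 29.1 F [-0.3 -0.8 -2.6]
shift [-0.11 -0.08 -2.17] turn [-0.2  0.4  0.2] rows 3 per row [-0.037 -0.025 -0.722] [-0.08  0.14  0.07]
```

Request:
arm_command --commands '[[50,[-0.1,-0.08,-0.5],[-0.2,0.4,0]],[50,[0,0,-0.5],[0,0,0]],[50,[0,0,-0.4],[0,0,0]],[50,[0,0,0],[0,0,0]]]'

```text
time: 29.38
tool_pos: [431.1, 388.2, 18.1]
tcp_rot: [-89.8, -0.2, -0.4]
ft_force: [-0.9, -1.0, -0.2]
finger_gap: 57.6
```

```bash
python3 -c "
from h import *
plan([428.3,388.9,-8],tool(0,0))"
```

```text
now [431.1 388.2  18.1] yvec [ 0.004  0.003 -1.   ] q [37. 14. 99.  0. 67. 37.] gap 57.6 t 29.4 F [-0.9 -1.  -0.2]
shift [-0.09  0.02 -0.87] turn [-0.2  0.2  0.4] rows 1 per row [-0.092  0.023 -0.871] [-0.2   0.24  0.4 ]
```

Request:
arm_command --commands '[[50,[-0.09,0.02,-0.3],[0,0.2,0]],[50,[0,0,-0.3],[0,0,0]],[50,[0,0,0],[0,0,0]]]'

```text
time: 29.63
tool_pos: [429.5, 389.0, 0.9]
tcp_rot: [-89.7, -0.1, -0.5]
ft_force: [-0.8, -0.5, -0.5]
finger_gap: 57.8
```

Request:
arm_command --commands '[[50,[0,0,-0.12],[0,0,0]],[50,[0,0,0],[0,0,0]]]'

```text
time: 29.8
tool_pos: [429.6, 389.0, -2.8]
tcp_rot: [-89.7, -0.2, -0.5]
ft_force: [-0.2, 0.7, -1.1]
finger_gap: 58.0
```

```bash
python3 -c "
from h import *
plan([428.3,388.9,-9],tool(0,0))"
```

```text
now [429.6 389.   -2.8] yvec [ 0.003  0.005 -1.   ] q [37. 16. 99.  0. 64. 37.] gap 58.0 t 29.8 F [-0.2  0.7 -1.1]
shift [-0.04 -0.   -0.21] turn [-0.3  0.2  0.5] rows 1 per row [-0.042 -0.005 -0.206] [-0.29  0.16  0.48]
```

Request:
arm_command --commands '[[50,[-0.04,0,-0.15],[0,0,0]],[50,[0,0,0],[0,0,0]]]'

```text
time: 29.97
tool_pos: [428.7, 389.4, -7.0]
tcp_rot: [-89.7, -0.2, -0.5]
ft_force: [-0.4, -0.6, -1.5]
finger_gap: 58.0
```

Request:
arm_command --commands '[[50,[-0.02,0,-0.1],[0,0,0]],[50,[0,0,0],[0,0,0]]]'

```text
time: 30.13
tool_pos: [429.1, 390.3, -9.1]
tcp_rot: [-89.6, -0.3, -0.5]
ft_force: [-0.9, 0.5, -0.6]
finger_gap: 57.8
```

Request:
arm_command --commands '[[74,[0,0,0],[0,0,0]],[80,[0,0,0],[0,0,0]],[90,[0,0,0],[0,0,0]],[90,[0,0,0],[0,0,0]],[90,[0,0,0.3],[0,0,0]]]'

```text
time: 30.55
tool_pos: [427.9, 389.5, -1.5]
tcp_rot: [-89.7, -0.2, -0.5]
ft_force: [-0.7, -0.5, -1.7]
finger_gap: 76.6
```

Request:
arm_command --commands '[[90,[0,0,0.7],[0,0,0]],[90,[0,0,0.9],[0,0,0]],[90,[0.03,-0.5,0.9],[0,0,0]],[90,[0.15,-0.9,0.9],[0,0,0]],[90,[0.15,-0.97,0.8],[0,0,0]]]'

```text
time: 30.97
tool_pos: [432.2, 317.6, 125.9]
tcp_rot: [-89.9, 0.3, -0.1]
ft_force: [0.6, -0.6, 1.4]
finger_gap: 76.3
```

Request:
arm_command --commands '[[100,[0.15,-0.97,0.3],[0,0,0]],[100,[0.15,-0.97,0.08],[0,0,0]],[100,[0.15,-0.97,0.08],[0,0,0]]]'

```text
time: 31.22
tool_pos: [449.3, 229.4, 150.5]
tcp_rot: [-89.6, -0.4, 0.0]
ft_force: [0.4, -0.1, 0.5]
finger_gap: 85.6
```

```bash
cat > dchk.py <<'E'
from h import *
t=snapshot('top'); s=snapshot('side')
def white(i,u,r):
    h=cv2.cvtColor(i,cv2.COLOR_BGR2HSV); m=cv2.inRange(h,(0,0,130),(85,110,255)); w=np.zeros_like(m); cv2.circle(w,(int(u[0]),int(u[1])),r,255,-1); m=cv2.morphologyEx(m&w,cv2.MORPH_CLOSE,np.ones((3,3))); return m
for x,y,z in((428.3,388.9,15.5),(587,-365.7,7.5)):
    for n,i in(('top',t),('side',s)):
        u=proj(n,[x,y,z])[0]; r,e=fit({n:white(i,u,19)},lambda p:cyl(p[0],p[1],z,30,15),[x,y],[8,8]); print(n,r.round(1),round(e))
E
python3 dchk.py;  python3 -c "
from h import *
plan([587,-366,100],tool(-15,0))"
```

```text
top [428.3 388.8] 730
side [431.3 388.4] 102
top [ 586.7 -365.1] 38
side [ 659.8 -478.5] 168
now [450.2 227.1 150.6] yvec [ 0.008  0.005 -1.   ] q [ 21.  -6. 105.   0.  80.  21.] gap 85.8 t 31.3 F [-0.2  0.3 -0. ]
shift [  4.56 -19.77  -1.69] turn [ -0.3   0.5 -14.8] rows 21 per row [ 0.217 -0.941 -0.08 ] [-0.01  0.02 -0.7 ]
```

Request:
arm_command --commands '[[100,[0.1,-0.97,0.1],[0,0,-0.7]],[100,[0.1,-0.97,0.1],[0,0,-0.7]],[100,[0.1,-0.97,0.1],[0,0,-0.7]],[100,[0.1,-0.97,0.1],[0,0,-0.7]],[100,[0.1,-0.97,0.1],[0,0,-0.7]]]'

```text
time: 31.73
tool_pos: [464.0, 82.0, 168.6]
tcp_rot: [-89.5, -0.5, -3.5]
ft_force: [1.2, 0.5, 0.2]
finger_gap: 85.5
```

Request:
arm_command --commands '[[100,[0.1,-0.97,0.1],[0,0,-0.7]],[100,[0.1,-0.97,0.1],[0,0,-0.7]],[100,[0.1,-0.97,0.1],[0,0,-0.7]],[100,[0.1,-0.97,0.1],[0,0,-0.7]],[100,[0.1,-0.97,0.1],[0,0,-0.7]]]'

```text
time: 32.15
tool_pos: [478.7, -67.7, 186.8]
tcp_rot: [-89.4, -0.7, -7.1]
ft_force: [1.1, 0.5, 0.3]
finger_gap: 85.2
```

Request:
arm_command --commands '[[100,[0.2,-0.97,0.1],[0,0,-0.7]],[100,[0.3,-0.97,0.1],[0,0,-0.7]],[100,[0.3,-0.97,0.1],[0,0,-0.7]],[100,[0.4,-0.97,0.1],[0,0,-0.7]],[100,[0.45,-0.97,0.1],[0,0,-0.7]]]'

```text
time: 32.57
tool_pos: [528.8, -218.1, 205.0]
tcp_rot: [-89.3, -0.8, -10.7]
ft_force: [-0.1, 0.8, -0.1]
finger_gap: 85.6
```

```bash
python3 dchk.py;  python3 -c "
from h import *
plan([587,-365.5,70],tool(-12,0))"
```

```text
top [430.  389.4] 47
side [431.1 387.6] 97
top [ 579.1 -359.7] 754
side [ 588.5 -370.2] 38
now [ 529.5 -220.7  204.7] yvec [ 0.016  0.008 -1.   ] q [-28.   3.  91.   1.  86. -17.] gap 85.5 t 32.7 F [-0.4  0.6 -1.1]
shift [ 1.92 -4.83 -4.49] turn [-0.5  0.9 -1.1] rows 6 per row [ 0.319 -0.805 -0.748] [-0.08  0.15 -0.19]
```

Request:
arm_command --commands '[[100,[0.38,-0.96,-0.3],[0,0.1,-0.2]],[100,[0.38,-0.96,-0.5],[0,0.1,-0.2]],[100,[0.38,-0.96,-0.6],[0,0.1,-0.2]],[100,[0.38,-0.96,-0.7],[0,0.1,-0.2]],[100,[0.3,-0.8,-0.7],[-0.3,0.3,-0.2]]]'

```text
time: 33.08
tool_pos: [590.2, -359.7, 126.3]
tcp_rot: [-89.8, -0.7, -11.6]
ft_force: [0.7, 0.2, 0.3]
finger_gap: 85.5
```

Request:
arm_command --commands '[[90,[0,0,-0.5],[0,0,0]],[90,[0,0,-0.3],[0,0,0]],[90,[0,0,0],[0,0,0]]]'

```text
time: 33.33
tool_pos: [588.7, -360.2, 93.5]
tcp_rot: [-89.6, -0.2, -11.8]
ft_force: [-0.3, 1.1, -0.3]
finger_gap: 77.1
```

```bash
python3 -c "
from h import *
plan([587,-365.5,25],tool(-12,0))"
```

```text
now [ 588.7 -360.2   93.5] yvec [ 0.005  0.006 -1.   ] q [-36.  26.  76.   0.  78. -24.] gap 77.1 t 33.3 F [-0.3  1.1 -0.3]
shift [-0.06 -0.18 -2.28] turn [-0.4  0.3 -0.2] rows 3 per row [-0.019 -0.059 -0.762] [-0.12  0.1  -0.07]
```

Request:
arm_command --commands '[[90,[-0.03,-0.1,-0.5],[-0.2,0.2,0]],[90,[-0.03,-0.08,-0.5],[-0.2,0.1,0]],[90,[0,0,-0.5],[0,0,0]],[90,[0,0,-0.4],[0,0,0]],[90,[0,0,0],[0,0,0]]]'

```text
time: 33.75
tool_pos: [588.5, -362.7, 36.0]
tcp_rot: [-90.2, -0.2, -11.5]
ft_force: [-0.5, -0.0, -1.5]
finger_gap: 76.8
```

```bash
python3 -c "
from h import *
plan([587,-365.5,-17.5],tool(-12,0))
s=snapshot('side')
from scipy.ndimage import label
u=proj('side',[587,-365.5,7.5])[0]; h=cv2.cvtColor(s,cv2.COLOR_BGR2HSV); m=cv2.inRange(h,(20,0,140),(90,110,255)); w=np.zeros_like(m); cv2.circle(w,(int(u[0]),int(u[1])),19,255,-1); m=cv2.morphologyEx(m&w,cv2.MORPH_CLOSE,np.ones((3,3)))
r,e=fit({'side':m},lambda p:cyl(p[0],p[1],7.5,30,15),[587,-366],[6,6]); print(r,e)"
```

```text
now [ 588.5 -362.7   36. ] yvec [ 0.003 -0.004 -1.   ] q [-36.  29.  79.  -0.  73. -24.] gap 76.8 t 33.8 F [-0.5 -0.  -1.5]
shift [-0.05 -0.09 -1.78] turn [ 0.2  0.2 -0.5] rows 2 per row [-0.025 -0.047 -0.891] [ 0.11  0.09 -0.23]
[ 589.29930687 -371.43100834] 44.38039215686275
```

Request:
arm_command --commands '[[90,[-0.05,-0.12,-0.5],[0.1,0.1,0]],[90,[0,0,-0.5],[0,0,0]],[90,[0,0,-0.3],[0,0,0]],[90,[0,0,0],[0,0,0]]]'

```text
time: 34.13
tool_pos: [589.0, -367.7, -2.2]
tcp_rot: [-90.2, -0.4, -11.5]
ft_force: [-0.7, -0.1, -0.2]
finger_gap: 76.8
```

```bash
python3 -c "
from h import *
plan([587,-366,-17.5],tool(-12,0))"
```

```text
now [ 589.  -367.7   -2.2] yvec [ 0.006 -0.005 -1.   ] q [-36.  31.  79.  -0.  69. -25.] gap 76.8 t 34.1 F [-0.7 -0.1 -0.2]
shift [-0.07  0.06 -0.51] turn [ 0.3  0.3 -0.5] rows 1 per row [-0.067  0.056 -0.511] [ 0.31  0.34 -0.49]
```

Request:
arm_command --commands '[[90,[-0.06,0.05,-0.2],[0.3,0.3,0]],[90,[0,0,0],[0,0,0]],[90,[0,0,-0.2],[0,0,0]],[90,[0,0,0],[0,0,0]]]'

```text
time: 34.47
tool_pos: [586.7, -366.0, -15.9]
tcp_rot: [-89.9, 0.0, -11.5]
ft_force: [-0.1, -0.5, -1.6]
finger_gap: 76.7
```

```bash
python3 -c "
from h import *
plan([587,-366,-17.5],tool(-12,0))"
```

```text
now [ 586.7 -366.   -15.9] yvec [-0.001  0.001 -1.   ] q [-36.  33.  79.   0.  68. -25.] gap 76.7 t 34.5 F [-0.1 -0.5 -1.6]
shift [ 0.01 -0.   -0.05] turn [-0.1 -0.  -0.5] rows 1 per row [ 0.01  -0.    -0.052] [-0.06 -0.03 -0.47]
```

Request:
arm_command --commands '[[60,[0,0,-0.04],[0,0,0]],[60,[0,0,0],[0,0,0]],[60,[0,0,0],[0,0,0]],[60,[0,0,0],[0,0,0]]]' --force 25

```text
time: 34.8
tool_pos: [587.7, -366.7, -15.8]
tcp_rot: [-90.0, -0.1, -11.5]
ft_force: [0.4, -0.2, -0.9]
finger_gap: 58.9
```

Request:
arm_command --commands '[[50,[0,0,0],[0,0,0]],[50,[0,0,0],[0,0,0]],[50,[0,0,0.2],[0,0,0]],[50,[0,0,0.5],[0,0,0]],[50,[0,0,0.8],[0,0,0]]]' --force 40

```text
time: 35.22
tool_pos: [583.9, -363.9, 25.3]
tcp_rot: [-89.8, 0.4, -11.5]
ft_force: [0.1, -0.2, -1.9]
finger_gap: 58.2
```

Request:
arm_command --commands '[[50,[0,0,0.9],[0,0,0]],[50,[0,0,0.9],[0,0,0]],[50,[-0.3,0,0.9],[0,0,0]],[50,[-0.6,0.2,0.8],[0,0,0]],[50,[-0.7,0.6,0.5],[0,0,2]]]'

```text
time: 35.63
tool_pos: [537.1, -341.4, 158.2]
tcp_rot: [-89.9, 0.1, -9.5]
ft_force: [1.5, -0.4, 1.2]
finger_gap: 58.1
```

Request:
arm_command --commands '[[50,[-0.6,0.8,0.1],[0,0,3]],[50,[-0.5,0.9,0.05],[0,0,3]],[50,[-0.3,0.97,0.05],[0,0,3]],[50,[-0.15,0.97,0.05],[0,0,3]],[50,[-0.1,0.97,0.05],[0,0,3]]]'

```text
time: 36.05
tool_pos: [485.9, -204.7, 183.8]
tcp_rot: [-90.6, -0.8, 5.7]
ft_force: [0.5, -0.4, 0.7]
finger_gap: 57.9
```

Request:
arm_command --commands '[[50,[-0.1,0.97,0.05],[0,0,3]],[50,[-0.1,0.97,0.05],[0,0,3]],[50,[-0.1,0.97,0.05],[0,0,3]],[50,[-0.1,0.97,0.05],[0,0,3]],[50,[-0.1,0.97,0.05],[0,0,3]]]'

```text
time: 36.47
tool_pos: [469.6, -53.2, 200.8]
tcp_rot: [-91.0, -1.4, 21.4]
ft_force: [1.5, 0.6, -0.2]
finger_gap: 57.9
```

Request:
arm_command --commands '[[50,[-0.1,0.97,0.05],[0,0,3]],[50,[-0.1,0.97,0.05],[0,0,3]],[50,[-0.1,0.97,0.05],[0,0,3]],[50,[-0.1,0.97,0.05],[0,0,3]],[50,[-0.1,0.97,0.05],[0,0,3]]]'

```text
time: 36.88
tool_pos: [453.4, 99.2, 217.7]
tcp_rot: [-91.4, -2.0, 37.1]
ft_force: [0.5, -0.7, -0.4]
finger_gap: 57.8
```

```bash
python3 -c "
from h import *
plan([429.3,389.2,80],tool(75,0))"
```

```text
now [453.4  99.2 217.7] yvec [ 0.042  0.002 -0.999] q [  6. -17. 108.  -0.  87. -31.] gap 57.8 t 36.9 F [ 0.5 -0.7 -0.4]
shift [-0.8   9.67 -4.59] turn [-0.9  2.3 37.9] rows 10 per row [-0.08   0.967 -0.459] [-0.09  0.23  3.79]
```

Request:
arm_command --commands '[[50,[-0.08,0.97,-0.2],[0,0.2,3.8]],[50,[-0.08,0.97,-0.2],[0,0.2,3.8]],[50,[-0.08,0.97,-0.2],[0,0.2,3.8]],[50,[-0.08,0.97,-0.2],[0,0.2,3.8]],[50,[-0.08,0.97,-0.2],[0,0.2,3.8]]]'

```text
time: 37.3
tool_pos: [441.6, 253.1, 198.6]
tcp_rot: [-91.1, -2.1, 57.1]
ft_force: [-0.0, -0.1, -1.3]
finger_gap: 58.0
```

Request:
arm_command --commands '[[50,[-0.08,0.97,-0.4],[-0.1,0.2,3.8]],[50,[-0.08,0.97,-0.4],[-0.1,0.2,3.8]],[50,[-0.08,0.9,-0.5],[-0.1,0.2,3.8]],[50,[-0.08,0.6,-0.5],[-0.1,0.2,3.8]],[50,[0,0,0],[0,0,0]]]'

```text
time: 37.72
tool_pos: [430.5, 367.6, 151.0]
tcp_rot: [-90.8, -1.9, 73.6]
ft_force: [-0.0, 0.1, -1.7]
finger_gap: 58.3
```

```bash
python3 -c "
from h import *
plan([429,389,40],tool(75,0))"
```

```text
now [430.5 367.6 151. ] yvec [ 0.024  0.028 -0.999] q [ 35.   2.  97.   1.  78. -39.] gap 58.3 t 37.7 F [-0.   0.1 -1.7]
shift [-0.05  0.71 -3.7 ] turn [-1.6  1.3  1.4] rows 4 per row [-0.012  0.179 -0.925] [-0.41  0.34  0.36]
```

Request:
arm_command --commands '[[50,[0,0.3,-0.6],[-0.6,0.5,0.4]],[50,[0,0.2,-0.7],[-0.6,0.5,0.4]],[50,[0,0.1,-0.7],[-0.4,0.3,0]],[50,[0,0,-0.7],[0,0,0]],[50,[0,0,0],[0,0,0]]]'

```text
time: 38.13
tool_pos: [432.8, 388.8, 77.1]
tcp_rot: [-90.4, -0.4, 74.4]
ft_force: [-1.4, -1.3, -1.5]
finger_gap: 58.1
```

```bash
python3 -c "
from h import *
plan([429,389,8],tool(75,0))"
```

```text
now [432.8 388.8  77.1] yvec [ 0.009  0.005 -1.   ] q [ 37.  10.  97.  -0.  72. -37.] gap 58.1 t 38.1 F [-1.4 -1.3 -1.5]
shift [-0.13  0.01 -2.3 ] turn [-0.3  0.5  0.6] rows 3 per row [-0.043  0.002 -0.768] [-0.1   0.18  0.21]
```

Request:
arm_command --commands '[[50,[-0.12,0.03,-0.5],[-0.2,0.4,0.3]],[50,[0,0,-0.5],[0,0,0]],[50,[0,0,-0.4],[0,0,0]],[50,[0,0,0],[0,0,0]]]'

```text
time: 38.47
tool_pos: [431.7, 390.4, 39.3]
tcp_rot: [-90.3, -0.4, 74.6]
ft_force: [-0.7, -0.0, -1.1]
finger_gap: 58.0
```

```bash
python3 -c "
from h import *
plan([429,389,8],tool(75,0))
s=snapshot('side'); z=sense()['tool_pos'][2]+23.5; u=proj('side',[429,389,z])[0]
h=cv2.cvtColor(s,cv2.COLOR_BGR2HSV); m=cv2.inRange(h,(0,0,130),(85,110,255)); w=np.zeros_like(m); cv2.circle(w,(int(u[0]),int(u[1])),24,255,-1); m=cv2.morphologyEx(m&w,cv2.MORPH_CLOSE,np.ones((3,3)))
o=s[int(u[1])-50:int(u[1])+60,int(u[0])-80:int(u[0])+80]; cv2.imwrite('pics/h4.png',cv2.resize(o,(800,550),interpolation=2))"
```

```text
now [431.7 390.4  39.3] yvec [ 0.008  0.006 -1.   ] q [ 37.  13.  98.   0.  68. -37.] gap 58.0 t 38.5 F [-0.7 -0.  -1.1]
shift [-0.09 -0.05 -1.04] turn [-0.3  0.4  0.4] rows 2 per row [-0.045 -0.024 -0.522] [-0.16  0.21  0.22]
```

Request:
arm_command --commands '[[50,[-0.09,-0.05,-0.3],[-0.3,0.4,0]],[50,[0,0,-0.3],[0,0,0]],[50,[0,0,0],[0,0,0]]]'

```text
time: 38.77
tool_pos: [431.4, 390.3, 24.7]
tcp_rot: [-90.2, -0.3, 74.5]
ft_force: [0.0, 0.3, 0.1]
finger_gap: 58.0
```

Request:
arm_command --commands '[[50,[-0.02,0,-0.15],[0,0,0]],[50,[0,0,0],[0,0,0]]]'

```text
time: 38.93
tool_pos: [430.9, 390.4, 20.0]
tcp_rot: [-90.2, -0.3, 74.5]
ft_force: [0.5, -0.5, -1.0]
finger_gap: 58.0
```

```bash
python3 -c "
from h import *
plan([429,389,8],tool(75,0))"
```

```text
now [430.9 390.4  20. ] yvec [ 0.005  0.004 -1.   ] q [ 37.  14.  99.   0.  67. -37.] gap 58.0 t 38.9 F [ 0.5 -0.5 -1. ]
shift [-0.06 -0.05 -0.4 ] turn [-0.2  0.3  0.5] rows 1 per row [-0.065 -0.047 -0.398] [-0.22  0.29  0.49]
```

Request:
arm_command --commands '[[50,[-0.05,-0.04,-0.2],[-0.2,0.3,0]],[50,[0,0,0],[0,0,0]]]'

```text
time: 39.1
tool_pos: [429.5, 389.3, 13.8]
tcp_rot: [-90.0, -0.0, 74.5]
ft_force: [-0.3, -0.4, -1.2]
finger_gap: 57.8
```

Request:
arm_command --commands '[[50,[0,0,-0.12],[0,0,0]],[50,[0,0,0],[0,0,0]]]'

```text
time: 39.27
tool_pos: [429.5, 389.4, 9.9]
tcp_rot: [-90.0, -0.0, 74.5]
ft_force: [-0.7, 0.3, -0.9]
finger_gap: 57.9
```

Request:
arm_command --commands '[[50,[-0.02,0,-0.1],[0,0,0]],[50,[0,0,0],[0,0,0]]]'

```text
time: 39.43
tool_pos: [429.0, 389.5, 6.7]
tcp_rot: [-90.0, -0.0, 74.5]
ft_force: [-1.0, -0.9, -0.9]
finger_gap: 57.9
```

Request:
arm_command --commands '[[74,[0,0,0],[0,0,0]],[80,[0,0,0],[0,0,0]],[90,[0,0,0],[0,0,0]],[90,[0,0,0],[0,0,0]],[90,[0,0,0.3],[0,0,0]]]'

```text
time: 39.85
tool_pos: [428.1, 388.8, 14.5]
tcp_rot: [-89.9, 0.1, 74.5]
ft_force: [-0.6, -0.0, 0.3]
finger_gap: 76.8
```

Request:
arm_command --commands '[[90,[0,0,0.7],[0,0,0]],[90,[0,0,0.9],[0,0,0]],[90,[0.03,-0.3,0.9],[0,0,0]],[90,[0.1,-0.9,0.9],[0,0,0]],[90,[0.1,-0.97,0.8],[0,0,0]]]'

```text
time: 40.27
tool_pos: [430.3, 323.5, 143.0]
tcp_rot: [-89.6, 0.4, 74.8]
ft_force: [0.9, 0.5, 0.4]
finger_gap: 77.0
```

Request:
arm_command --commands '[[90,[0.15,-0.97,0.3],[0,0,0]],[90,[0.15,-0.97,0.08],[0,0,0]],[90,[0.15,-0.97,0.08],[0,0,0]],[90,[0.15,-0.97,0.08],[0,0,0]],[90,[0.15,-0.97,0.08],[0,0,0]]]'

```text
time: 40.68
tool_pos: [457.3, 175.2, 176.8]
tcp_rot: [-90.5, -0.3, 75.1]
ft_force: [0.6, -0.8, -0.3]
finger_gap: 76.8
```

Request:
arm_command --commands '[[90,[0.1,-0.97,0.1],[0,0,0]],[90,[0.1,-0.97,0.08],[0,0,0]],[90,[0.1,-0.97,0.08],[0,0,0]],[90,[0,0,0],[0,0,0]]]'

```text
time: 41.02
tool_pos: [467.8, 79.5, 190.5]
tcp_rot: [-90.9, -0.4, 74.9]
ft_force: [-0.1, 0.2, -0.3]
finger_gap: 76.8
```

```bash
cat > fin.py <<'E'
from h import *
t=snapshot('top'); s=snapshot('side')
for n,i in(('top',t),('side',s)):
    h=cv2.cvtColor(i,cv2.COLOR_BGR2HSV); u=proj(n,[428.3,389,23])[0]
    w=np.zeros((420,560),np.uint8); cv2.circle(w,(int(u[0]),int(u[1])),21,255,-1)
    m=cv2.morphologyEx(cv2.inRange(h,(0,0,110),(85,120,255))&w,cv2.MORPH_CLOSE,np.ones((3,3)))
    for zc,hh in((23,30),(30.5,15)): print(n,zc,[np.round(q,1) for q in fit({n:m},lambda p:cyl(p[0],p[1],zc,30,hh),[429,389],[5,5])],np.count_nonzero(m))
# knob: red pixels, bar orientation
for n,i in(('top',t),('side',s)):
    u=proj(n,[553,413,80])[0].astype(int); print(n,u)
T=t[185:245,105:165]; S=s[285:365,140:220]
cv2.imwrite('pics/k.png',np.hstack([cv2.resize(T,(400,400),interpolation=2),cv2.resize(S,(400,400),interpolation=2)]))
u,v=137.7,214.7; print('box c',back('top',u,v,42).round(1))
E
python3 fin.py; python3 -c "
from h import *
plan([549,412,130],tool(-90,0))"
```

```text
top 23 [array([430.7, 386.4]), np.float64(168.3)] 545
top 30.5 [array([430.8, 386.4]), np.float64(181.7)] 545
side 23 [array([434.8, 381.3]), np.float64(83.3)] 602
side 30.5 [array([430.1, 386. ]), np.float64(119.9)] 602
top [136 213]
side [182 315]
box c [553.4 421.4  42. ]
now [467.4  82.8 190. ] yvec [ 0.016  0.004 -1.   ] q [  4. -13. 107.   0.  85. -71.] gap 76.8 t 41.1 F [-0.7  1.2  0.3]
shift [ 2.72 10.97 -2.  ] turn [   1.3    0.5 -164.9] rows 24 per row [ 0.113  0.457 -0.083] [ 0.05  0.02 -6.87]
```

View pics/k.png

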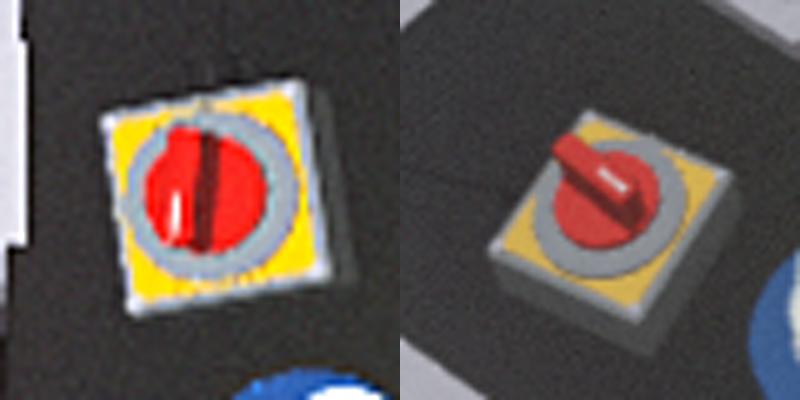

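```bash
python3 - <<'E'
from h import *
for n in('top','side'):
    i=snapshot(n); h=cv2.cvtColor(i,cv2.COLOR_BGR2HSV); u=proj(n,[428.3,389,8])[0].astype(int); print(n,u)
    for v in range(u[1]-26,u[1]+24,1):
        print(v,''.join('#' if (p[1]<90 and p[2]>150) else 'w' if (p[1]<120 and p[2]>100) else 'g' if 35<p[0]<85 and p[1]>80 and p[2]>80 else 'b' if 95<p[0]<130 and p[1]>120 and p[2]>60 else '.' for p in h[v,u[0]-26:u[0]+27]))
    print({z:proj(n,[428.3,389,z])[0].round(1) for z in(8,23,38)})
E
```

```text
top [150 258]
232 .ww..................................................
233 .....................................................
234 .....................................................
235 .....................................................
236 .....................................................
237 .....................................................
238 .....................................................
239 .....................................................
240 .........................bbbbbb......................
241 ......................bbbbbbbbbbbbb..................
242 ..................bbbbbbbbbbbbbbbbbbb................
243 .................bbbbbbbbbbbbw######bb...............
244 ................bbbbbbbbbbbw##########.b.............
245 ...............bbbbbbbbbbw##############b............
246 ..............bbbbbbbbbbb################............
247 .............bbbbbbbbbbb############w####.b..........
248 ............bbbbbbbbbb##############g#####b..........
249 ...........bbbbbbbb#########w###g#########wb.........
250 ...........bbbbbbw##############g#####
[... 4190 characters left out ...]
bbbbbbww#########wbbbbbbbbbbbbb........
364 ........bbbbbbbbbbbbbbbbwwwwbbbbbbbbbbbbbbbb.........
365 .........bbbbbbbbbbbbbbbbbbbbbbbbbbbbbbbbbb..........
366 ..........bbbbbbbbbbbbbbbbbbbbbbbbbbbbbbbbb..........
367 ...........bbbbbbbbbbbbbbbbbbbbbbbbbbbbbb............
368 ............bbbbbbbbbbbbbbbbbbbbbbbbbbbb.............
369 .............bbbbbbbbbbbbbbbbbbbbbbbbbb..............
370 ...............bbbbbbbbbbbbbbbbbbbbbb................
371 .................bbbbbbbbbbbbbbbbb...................
372 ....................bbbbbbbbbbb......................
373 .....................................................
{8: array([231.2, 350.2]), 23: array([230.6, 347.4]), 38: array([230. , 344.5])}
```

```bash
cat > two.py <<'E'
from h import *
I={n:snapshot(n) for n in C}; M={}
for n,i in I.items():
    h=cv2.cvtColor(i,cv2.COLOR_BGR2HSV); u=proj(n,[428.3,389,15])[0].astype(int); w=np.zeros((420,560),np.uint8); cv2.circle(w,(int(u[0]),int(u[1])),28,255,-1)
    m=(((h[...,2]>100)&((h[...,1]<120)|((h[...,0]>35)&(h[...,0]<85))))*255).astype(np.uint8)&w
    t=np.linspace(0,2*np.pi,300); ring=proj(n,np.c_[428.3+29*np.cos(t),389+29*np.sin(t),0*t+8]); R=np.zeros_like(m)
    cv2.polylines(R,[np.int32(ring.round())],True,255,4); M[n]=(m,R)
def disc(x,y,z,tilt,az):
    P=cyl(0,0,0,30,15); return Rn.from_rotvec(tilt*np.array([-np.sin(az),np.cos(az),0])).apply(P)+[x,y,z]
def img(n,Ds):
    q=np.zeros((1680,2240),np.uint8)
    for D in Ds: cv2.fillConvexPoly(q,np.int32(cv2.convexHull((proj(n,D)*4+1.5).astype(np.float32)).round()),255)
    return cv2.resize(q,(560,420),interpolation=cv2.INTER_AREA)
def model(p,k):
    if k=='flat': return [disc(p[0],p[1],30.5,0,0),disc(p[2],p[3],15.5,0,0)]
    if k=='tilt': 
        az=np.arctan2(p[3]-p[1],p[2]-p[0]); return [disc(p[0],p[1],p[4],-p[5],az),disc(p[2],p[3],15.5,0,0)]
def cost(p,k):
    e=0
    for n,(m,R) in M.items():
        q=img(n,model(p,k)); d=cv2.absdiff(q,m); d[(R>0)&(q<128)]=0; e+=d.sum()/255
    return e
for k,p0 in(('flat',[428,389,445,365]),('flat',[445,365,428,389]),('tilt',[428,389,445,365,28,.3]),('tilt',[445,365,428,389,28,.3])):
    best=None
    for _ in range(2):
        r=minimize(cost,p0 if best is None else best.x,args=(k,),method='Nelder-Mead',options=dict(initial_simplex=np.vstack([p0]+[np.array(p0)+np.eye(len(p0))[j]*([6,6,6,6,5,.2][j]) for j in range(len(p0))]) if best is None else None,xatol=.1,fatol=.3)); best=r
    print(k,r.x.round(2),round(r.fun))
E
python3 two.py
```

```text
flat [428.51 390.78 444.98 369.73] 67
flat [438.9  373.57 436.19 386.65] 151
tilt [4.2879e+02 3.9047e+02 4.4471e+02 3.6964e+02 3.0950e+01 1.3000e-01] 65
tilt [4.4440e+02 3.6894e+02 4.3586e+02 3.8682e+02 2.2680e+01 3.7000e-01] 93
```

Request:
arm_command --commands '[[100,[-0.1,0.97,0.05],[0,0,0]],[100,[-0.1,0.97,0.05],[0,0,0]],[100,[-0.1,0.97,0.05],[0,0,0]],[100,[-0.1,0.97,0.05],[0,0,0]],[100,[-0.1,0.97,0.05],[0,0,0]]]'

```text
time: 41.73
tool_pos: [449.2, 235.5, 195.1]
tcp_rot: [-90.6, -0.3, 75.1]
ft_force: [0.2, -0.1, -0.4]
finger_gap: 85.4
```

Request:
arm_command --commands '[[100,[-0.15,0.97,-0.1],[0.1,0.1,-1.4]],[100,[-0.15,0.97,-0.1],[0.1,0.1,-1.4]],[100,[-0.15,0.97,-0.3],[0.1,0.1,-1.4]],[100,[-0.15,0.97,-0.5],[0.1,0.1,-1.4]],[100,[-0.15,0.8,-0.6],[0.1,0.1,-1.4]]]' --force 25

```text
time: 42.15
tool_pos: [422.7, 391.6, 150.1]
tcp_rot: [-90.2, -1.0, 68.5]
ft_force: [1.0, 0.1, -0.3]
finger_gap: 85.4
```

Request:
arm_command --commands '[[100,[0,0.1,-0.6],[0,0,0]],[100,[0,0,-0.6],[0,0,0]],[100,[0,0,-0.6],[0,0,0]],[100,[0,0,-0.5],[0,0,0]],[100,[0,0,0],[0,0,0]]]'

```text
time: 42.57
tool_pos: [411.9, 405.5, 72.0]
tcp_rot: [-89.8, -0.7, 69.4]
ft_force: [-1.2, -0.1, -1.3]
finger_gap: 85.4
```

```bash
python3 -c "
from h import *
plan([426.4,384.4,-5],tool(68,0))"
```

```text
now [411.9 405.5  72. ] yvec [ 0.002  0.013 -1.   ] q [ 39.  10.  98.   1.  72. -30.] gap 85.4 t 42.6 F [-1.2 -0.1 -1.3]
shift [ 0.48 -0.7  -2.57] turn [-0.7  0.1 -1.4] rows 3 per row [ 0.161 -0.235 -0.856] [-0.25  0.04 -0.47]
```

Request:
arm_command --commands '[[100,[0.24,-0.35,-0.2],[-0.3,0,-0.5]],[100,[0.24,-0.35,-0.2],[-0.3,0,-0.5]],[100,[0,0,-0.4],[0,0,0]],[100,[0,0,0],[0,0,0]],[100,[0,0,0],[0,0,0]]]'

```text
time: 42.98
tool_pos: [426.7, 384.4, 47.4]
tcp_rot: [-90.1, -0.1, 68.5]
ft_force: [0.4, -0.1, -0.1]
finger_gap: 85.5
```

```bash
python3 -c "
from h import *
plan([426.4,384.4,-5],tool(68,0))"
```

```text
now [426.7 384.4  47.4] yvec [ 0.002  0.002 -1.   ] q [ 37.  11.  99.  -0.  70. -32.] gap 85.5 t 43.0 F [ 0.4 -0.1 -0.1]
shift [-0.01 -0.   -1.75] turn [-0.1  0.1 -0.5] rows 2 per row [-0.006 -0.    -0.873] [-0.04  0.07 -0.25]
```

Request:
arm_command --commands '[[100,[0,0,-0.4],[0,0,0]],[100,[0,0,0],[0,0,0]],[100,[0,0,-0.4],[0,0,0]],[100,[0,0,0],[0,0,0]],[100,[0,0,-0.35],[0,0,0]]]'

```text
time: 43.4
tool_pos: [429.7, 386.3, 14.2]
tcp_rot: [-90.3, -0.5, 68.4]
ft_force: [0.9, -0.3, 1.9]
finger_gap: 85.4
```

Request:
arm_command --commands '[[100,[0,0,0],[0,0,0]],[100,[0,0,-0.25],[0,0,0]],[100,[0,0,0],[0,0,0]],[90,[0,0,0],[0,0,0]],[80,[0,0,0],[0,0,0]]]'

```text
time: 43.82
tool_pos: [427.5, 385.0, 2.0]
tcp_rot: [-90.1, -0.2, 68.5]
ft_force: [-0.2, -0.6, -0.8]
finger_gap: 68.3
```

Request:
arm_command --commands '[[70,[0,0,0],[0,0,0]],[60,[0,0,0],[0,0,0]],[60,[0,0,0],[0,0,0]],[60,[0,0,0],[0,0,0]]]'

```text
time: 44.15
tool_pos: [428.4, 385.8, 3.5]
tcp_rot: [-90.2, -0.4, 68.5]
ft_force: [0.6, 0.6, -0.6]
finger_gap: 58.6
```

Request:
arm_command --commands '[[100,[0,0,0],[0,0,0]],[100,[0,0,0],[0,0,0]],[100,[0,0,0],[0,0,0]]]'

```text
time: 44.4
tool_pos: [428.6, 385.9, 3.8]
tcp_rot: [-90.2, -0.4, 68.5]
ft_force: [0.9, 0.5, 0.3]
finger_gap: 85.2
```

```bash
python3 -c "
from h import *
plan([428.3,389,-5],tool(28,0))"; sed -i "s/^for k,p0.*/for k,p0 in (('flat',[426,384,436,384]),):/" two.py; python3 two.py
```

```text
now [428.6 385.9   3.8] yvec [ 0.006  0.005 -1.   ] q [ 37.  15. 100.   0.  65. -32.] gap 85.2 t 44.4 F [0.9 0.5 0.3]
shift [-0.01  0.1  -0.29] turn [ -0.1   0.4 -40.5] rows 6 per row [-0.002  0.017 -0.049] [-0.02  0.07 -6.74]
flat [419.71 400.36 436.01 374.09] 1015
```

Request:
arm_command --commands '[[100,[-0.03,-0.05,-0.3],[0,0.3,0]],[100,[0,0,0],[0,0,0]],[90,[0,0,0],[0,0,0]],[80,[0,0,0],[0,0,0]],[70,[0,0,0],[0,0,0]]]'

```text
time: 44.92
tool_pos: [427.0, 383.7, -6.8]
tcp_rot: [-89.9, -0.2, 68.4]
ft_force: [-2.3, -1.1, 2.5]
finger_gap: 60.2
```

Request:
arm_command --commands '[[60,[0,0,0],[0,0,0]],[60,[0,0,0],[0,0,0]],[60,[0,0,0],[0,0,0]],[60,[0,0,0],[0,0,0]]]'

```text
time: 45.25
tool_pos: [427.2, 383.7, -6.5]
tcp_rot: [-89.9, -0.2, 68.4]
ft_force: [0.9, -0.5, -0.4]
finger_gap: 59.1
```

Request:
arm_command --commands '[[100,[0,0,0],[0,0,0]],[100,[0,0,0],[0,0,0]],[100,[0,0,0],[0,0,0]],[100,[0,0,-0.04],[0,0,-6.7]],[100,[0,0.03,-0.02],[0,0,-6.7]]]'

```text
time: 45.67
tool_pos: [427.5, 384.9, -8.1]
tcp_rot: [-89.9, -0.2, 54.9]
ft_force: [-0.0, 0.5, -0.4]
finger_gap: 85.4
```

Request:
arm_command --commands '[[100,[0,0.03,-0.02],[0,0,-6.7]],[100,[0,0.03,-0.02],[0,0,-6.7]],[100,[0,0,-0.02],[0,0,-6.7]],[100,[0,0,-0.02],[0,0,-6.7]],[85,[0,0,0],[0,0,0]]]'

```text
time: 46.08
tool_pos: [427.8, 387.2, -10.5]
tcp_rot: [-89.9, -0.3, 26.4]
ft_force: [0.9, 1.1, 0.5]
finger_gap: 75.1
```

Request:
arm_command --commands '[[70,[0,0,0],[0,0,0]],[60,[0,0,0],[0,0,0]],[60,[0,0,0],[0,0,0]],[60,[0,0,0],[0,0,0]]]'

```text
time: 46.42
tool_pos: [428.7, 387.9, -9.6]
tcp_rot: [-89.9, -0.4, 27.1]
ft_force: [-0.4, -0.2, -0.5]
finger_gap: 58.9
```

```bash
python3 -c "
from h import *
plan([428.3,389,-5],tool(-37,0))"
```

```text
now [428.7 387.9  -9.6] yvec [ 0.005  0.005 -1.   ] q [ 37.  16. 100.   0.  63.  10.] gap 58.9 t 46.4 F [-0.4 -0.2 -0.5]
shift [-0.01  0.04  0.15] turn [ -0.1   0.5 -64.1] rows 10 per row [-0.001  0.004  0.015] [-0.01  0.05 -6.41]
```

Request:
arm_command --commands '[[100,[0,0.02,0.1],[0,0,0]],[100,[0,0.02,0.05],[0,0,0]],[100,[0,0,0],[0,0,0]],[100,[0,0,0],[0,0.1,-6.4]],[100,[0,0,0],[0,0,-6.4]]]'

```text
time: 46.83
tool_pos: [428.1, 388.8, -4.9]
tcp_rot: [-89.8, -0.2, 14.4]
ft_force: [0.7, -0.2, 0.0]
finger_gap: 85.7
```

Request:
arm_command --commands '[[100,[0,0,0],[0,0.1,-6.4]],[100,[0,0,0],[0,0.1,-6.4]],[100,[0,0,0],[0,0,-6.4]],[100,[0,0,0],[0,0,-6.4]],[100,[0,0,0],[0,0,-6.4]]]'

```text
time: 47.25
tool_pos: [428.0, 388.8, -4.6]
tcp_rot: [-89.8, -0.0, -19.1]
ft_force: [-0.3, 0.4, 0.2]
finger_gap: 85.8
```

Request:
arm_command --commands '[[100,[0,0,0],[0,0,-6.4]],[100,[0,0,0],[0,0,-6.4]],[100,[0,0,0],[0,0,-6.4]],[100,[0,0,0],[0,0,0]],[85,[0,0,0],[0,0,0]]]'

```text
time: 47.67
tool_pos: [427.8, 388.8, -4.5]
tcp_rot: [-89.8, -0.0, -39.4]
ft_force: [0.0, -0.0, 1.0]
finger_gap: 75.8
```

Request:
arm_command --commands '[[70,[0,0,0],[0,0,0]],[60,[0,0,0],[0,0,0]],[60,[0,0,0],[0,0,0]],[60,[0,0,0],[0,0,0]]]'

```text
time: 48.0
tool_pos: [435.6, 387.9, 2.0]
tcp_rot: [-89.4, -0.6, -38.5]
ft_force: [0.2, -0.2, -0.7]
finger_gap: 59.1
```

Request:
arm_command --commands '[[90,[0,0,0],[0,0,0]],[90,[0,0,0],[0,0,0]],[90,[0,0,0],[0,0,7]],[90,[0,0,0],[0,0,7]],[90,[0,0,0],[0,0,7]]]'

```text
time: 48.42
tool_pos: [433.1, 387.8, -0.2]
tcp_rot: [-89.6, -0.5, -16.9]
ft_force: [1.0, -0.5, -0.5]
finger_gap: 76.8
```

Request:
arm_command --commands '[[90,[0,0,0],[0,0,7]],[90,[0,0,0],[0,0,7]],[90,[0,0,0],[0,0,7]],[90,[0,0,0],[0,0,7]],[90,[0,0,0],[0,0,7]]]'

```text
time: 48.83
tool_pos: [429.5, 387.2, -3.5]
tcp_rot: [-89.7, -0.1, 19.0]
ft_force: [-0.2, -0.4, -0.2]
finger_gap: 77.2
```

Request:
arm_command --commands '[[90,[0,0,0],[0,0,7]],[70,[0,0,0],[0,0,0]],[60,[0,0,0],[0,0,0]],[60,[0,0,0],[0,0,0]],[60,[0,0,0],[0,0,0]]]'

```text
time: 49.25
tool_pos: [428.0, 387.4, -4.7]
tcp_rot: [-89.7, -0.0, 26.0]
ft_force: [0.4, -0.4, 1.2]
finger_gap: 59.5
```

Request:
arm_command --commands '[[90,[0,0,0],[0,0,0]],[90,[0,0,0],[0,0,0]],[95,[0,0,0.3],[0,0,0]],[95,[0,0,0.8],[0,0,0]],[95,[0,0,0.9],[0,0,0]]]'

```text
time: 49.67
tool_pos: [422.0, 383.3, 49.5]
tcp_rot: [-89.8, 0.8, 25.6]
ft_force: [0.6, -0.5, 0.5]
finger_gap: 81.1
```

Request:
arm_command --commands '[[95,[0,0,0.9],[0,0,0]],[95,[0,-0.4,0.9],[0,0,0]],[95,[0.1,-0.97,0.9],[0,0,0]],[95,[0.1,-0.97,0.4],[0,0,0]],[95,[0.1,-0.97,0.1],[0,0,0]]]'

```text
time: 50.08
tool_pos: [430.7, 286.7, 157.8]
tcp_rot: [-89.7, 0.4, 25.8]
ft_force: [0.3, 0.8, 0.3]
finger_gap: 80.9
```

Request:
arm_command --commands '[[95,[0.1,-0.97,0.1],[0,0,0]],[95,[0.1,-0.97,0.1],[0,0,0]],[95,[0.1,-0.97,0.1],[0,0,0]],[95,[0.1,-0.97,0.1],[0,0,0]],[95,[0.1,-0.97,0.1],[0,0,0]]]'

```text
time: 50.5
tool_pos: [446.3, 135.9, 180.1]
tcp_rot: [-89.7, -0.1, 25.8]
ft_force: [0.5, -1.1, -0.2]
finger_gap: 80.9
```

```bash
sed -i "s/^for k,p0.*/for k,p0 in (('flat',[430,387,426,390]),):/" two.py; python3 two.py; python3 - <<'E'
from h import *
plan([551,412,130],tool(-90,0))
# knob geometry: bar as red box, axis (x,y), angle; fit its red mask (bar + 52 mm disc) in both views
I={n:snapshot(n) for n in C}; M={}
for n,i in I.items():
    h=cv2.cvtColor(i,cv2.COLOR_BGR2HSV); u=proj(n,[553,413,75])[0]; w=np.zeros((420,560),np.uint8); cv2.circle(w,(int(u[0]),int(u[1])),24,255,-1)
    M[n]=((((h[...,0]<10)|(h[...,0]>172))&(h[...,1]>120)&(h[...,2]>50))*255).astype(np.uint8)&w
def parts(p):
    x,y,a=p; e=np.array([np.cos(a),np.sin(a)]); f=np.array([-e[1],e[0]])
    B=[[*(np.array([x,y])+24.5*i*e+7*j*f),z] for i in(-1,1) for j in(-1,1) for z in(56,86)]
    return [np.array(B),cyl(x,y,53,26,6)]
def cost(p):
    s=0
    for n,m in M.items():
        q=np.zeros((1680,2240),np.uint8)
        for D in parts(p): cv2.fillConvexPoly(q,np.int32(cv2.convexHull((proj(n,D)*4+1.5).astype(np.float32)).round()),255)
        s+=cv2.norm(cv2.resize(q,(560,420),interpolation=cv2.INTER_AREA),m,cv2.NORM_L1)/255
    return s
for a in(-.3,0,.3,.6):
    r=minimize(cost,[551,416,a],method='Nelder-Mead',options=dict(initial_simplex=[[551,416,a],[557,416,a],[551,422,a],[551,416,a+.3]])); print(r.x[:2].round(1),np.degrees(r.x[2]).round(1),round(r.fun),[np.count_nonzero(m) for m in M.values()])
E
```

```text
flat [430.93 382.88 440.26 366.96] 606
now [447.3 133.8 180.7] yvec [ 0.     0.004 -1.   ] q [ 10. -13. 108.   0.  84. -15.] gap 80.7 t 50.6 F [-0.8  0.8 -0.1]
shift [ 3.46  9.27 -1.69] turn [-1.000e-01  3.000e-01 -1.155e+02] rows 17 per row [ 0.203  0.546 -0.099] [-0.01  0.02 -6.8 ]
[555.2 424.3] -3.2 95 [np.int64(336), np.int64(259)]
[555.3 424.2] -0.3 96 [np.int64(336), np.int64(259)]
[555.7 424.4] 0.2 97 [np.int64(336), np.int64(259)]
[555.3 425. ] -2.9 95 [np.int64(336), np.int64(259)]
```

```bash
python3 - <<'E'
from h import *
for n in('top','side'):
    i=snapshot(n); h=cv2.cvtColor(i,cv2.COLOR_BGR2HSV); u=proj(n,[428.3,389,8])[0].astype(int); print(n,u)
    for v in range(u[1]-26,u[1]+18,2 if n=='side' else 1):
        print(v,''.join('#' if (p[1]<90 and p[2]>150) else 'w' if (p[1]<120 and p[2]>100) else 'g' if 35<p[0]<85 and p[1]>80 and p[2]>80 else 'b' if 95<p[0]<130 and p[1]>120 and p[2]>60 else '.' for p in h[v,u[0]-26:u[0]+27]))
    if n=='top':
        w=np.zeros((420,560),np.uint8); cv2.circle(w,(148,259),17,255,-1)
        m=(((h[...,2]>100)&((h[...,1]<120)|((h[...,0]>35)&(h[...,0]<85))))*255).astype(np.uint8)&w
        print(fit({n:m},lambda p:cyl(p[0],p[1],23,30,30),[428,389],[5,5]),np.count_nonzero(m))
E
```

```text
top [150 258]
232 .w.............................####.######ww#########
233 ..............................w####.######ww#########
234 ..............................#####.#####www#########
235 ..............................#####.#####www#########
236 ..............................#####.#####ww##########
237 ..............................#####.#####ww##########
238 ..............................####ww#####ww##########
239 ..............................####ww#####.w##########
240 .........................bbbbw####ww#####.w##########
241 ......................bbbbbbbw####ww#####.w##########
242 ..................wbbbbbbbbbbw####ww#####.w##########
243 .................bbbbbbbbbbbb#####ww#####.w##########
244 ................bbbbbbbbbbbbb######w#####ww##########
245 ...............bbbbbbbbbbbbbb######w#####ww##########
246 ..............bbbbbbbbbbbbb########.#####ww##########
247 .............bbbbbbbbbbbbb#########.######.w#########
248 ............bbbbbbbbbbw############.######.w#########
249 ...........bbbbbbbbbw##############.######.w#########
250 ...........bbbbbbbb################.##
[... 2130 characters left out ...]
....
344 .......bbbbbbw#########################wbbbbbbbbb....
346 ......bbbbbbbb###########################bbbbbbbb....
348 ......bbbbbbbw########################w##bbbbbbbbb...
350 .....bbbbbbbb#################w#####wwb##wbbbbbbbb...
352 .....bbbbbbbb##wbw################wwwbb##wbbbbbbbb...
354 .....bbbbbbbb###bbbww##########wwwwbbb##wbbbbbbbb....
356 .....bbbbbbbbb##wbbbbwwwwwwwwwwbbbbbb###bbbbbbbbb....
358 ......bbbbbbbbb###bbbbbbbbbbbbbbbbbw##wbbbbbbbbb.....
360 ......bbbbbbbbbbw###wbbbbbbbbbbbw###.bbbbbbbbbb......
362 .......bbbbbbbbbbbb##############wbbbbbbbbbbbb.......
364 ........bbbbbbbbbbbbbbbbwwwwbbbbbbbbbbbbbbbb.........
366 ..........bbbbbbbbbbbbbbbbbbbbbbbbbbbbbbbbb..........
```

Request:
arm_command --commands '[[60,[0.36,0.97,0.1],[0,0,6.2]],[60,[0.36,0.97,0.1],[0,0,6.2]],[60,[0.36,0.97,0.1],[0,0,6.2]],[60,[0.36,0.97,0.05],[0,0,6.2]],[60,[0.36,0.97,0.05],[0,0,6.2]]]'

```text
time: 51.22
tool_pos: [497.7, 290.0, 189.9]
tcp_rot: [-89.6, 0.2, 57.9]
ft_force: [0.1, 1.2, 0.9]
finger_gap: 51.0
```

Request:
arm_command --commands '[[60,[0.36,0.97,0.05],[0,0,6.2]],[60,[0.36,0.97,0],[0,0,6.2]],[60,[0.36,0.97,0],[0,0,6.2]],[60,[0.36,0.9,0],[0,0,6.2]],[60,[0.3,0.5,0],[0,0,6.2]]]'

```text
time: 51.63
tool_pos: [545.1, 437.0, 188.2]
tcp_rot: [-89.4, 0.2, 91.2]
ft_force: [1.1, 0.9, 0.4]
finger_gap: 51.5
```

Request:
arm_command --commands '[[60,[0,0,0],[0,0,0]],[60,[0,0,0],[0,0,0]]]'

```text
time: 51.8
tool_pos: [542.6, 443.7, 185.1]
tcp_rot: [-89.2, 0.2, 91.9]
ft_force: [0.0, -0.4, 0.2]
finger_gap: 51.0
```

```bash
python3 -c "
from h import *
plan([555,423.5,50],tool(88,0))"
```

```text
now [542.6 443.7 185.1] yvec [-0.013 -0.005 -1.   ] q [ 35.  25.  68.   0.  88. -57.] gap 51.0 t 51.8 F [ 0.  -0.4  0.2]
shift [ 0.41 -0.67 -4.5 ] turn [ 0.2 -0.8 -3.9] rows 5 per row [ 0.082 -0.135 -0.901] [ 0.05 -0.15 -0.79]
```

```bash
sed -i "s/^for k,p0.*/M={'side':M['side']}\nfor k,p0 in (('flat',[428,389,428,389]),('flat',[428,389,440,375])):/" two.py; python3 two.py; python3 - <<'E'
from h import *
i=snapshot('side'); cv2.imwrite('pics/last.png',i)
def white(i,n):
    h=cv2.cvtColor(i,cv2.COLOR_BGR2HSV); u=proj(n,[428.3,389,15])[0].astype(int); w=np.zeros((420,560),np.uint8); cv2.circle(w,(int(u[0]),int(u[1])),28,255,-1)
    return (((h[...,2]>100)&((h[...,1]<120)|((h[...,0]>35)&(h[...,0]<85))))*255).astype(np.uint8)&w
m=white(i,'side'); t=np.linspace(0,6.3,300); R=np.zeros_like(m); cv2.polylines(R,[np.int32(proj('side',np.c_[428.3+29*np.cos(t),389+29*np.sin(t),0*t+8]).round())],True,255,4)
def cost(p):
    q=np.zeros((1680,2240),np.uint8); cv2.fillConvexPoly(q,np.int32(cv2.convexHull((proj('side',cyl(p[0],p[1],23,30,30))*4+1.5).astype(np.float32)).round()),255); q=cv2.resize(q,(560,420),interpolation=3)
    d=cv2.absdiff(q,m); d[(R>0)&(q<128)]=0; return d.sum()/255
r=minimize(cost,[428,389],method='Nelder-Mead',options=dict(initial_simplex=[[428,389],[436,389],[428,397]])); print('one stack',r.x.round(1),round(r.fun),'area',np.count_nonzero(m))
E
```

```text
flat [432.32 373.78 437.96 377.73] 41
flat [431.84 382.   438.18 368.37] 43
one stack [433.3 374.8] 71 area 742
```

Request:
arm_command --commands '[[60,[0.2,-0.34,-0.4],[0,-0.4,-1.5]],[60,[0.2,-0.33,-0.6],[0,-0.4,-1.5]],[60,[0,0,-0.7],[0,0,-0.6]],[60,[0,0,-0.6],[0,0,0]],[60,[0,0,0],[0,0,0]]]'

```text
time: 52.37
tool_pos: [556.0, 417.7, 119.7]
tcp_rot: [-90.5, 0.1, 87.4]
ft_force: [-0.2, -1.0, -0.8]
finger_gap: 51.3
```

```bash
python3 -c "
from h import *
plan([555,423.5,50],tool(88,0))"
```

```text
now [556.  417.7 119.7] yvec [ 0.008 -0.002 -1.   ] q [ 33.  25.  74.  -0.  80. -54.] gap 51.3 t 52.4 F [-0.2 -1.  -0.8]
shift [-0.03  0.19 -2.32] turn [0.1 0.5 0.6] rows 3 per row [-0.011  0.065 -0.775] [0.03 0.15 0.19]
```

Request:
arm_command --commands '[[100,[-0.9,-0.3,0.1],[0,0,5.4]],[100,[-0.9,-0.3,0.05],[0,0,5.4]],[100,[-0.8,-0.28,-0.1],[0,0,5.4]],[100,[-0.6,-0.2,-0.4],[0,0,5.4]],[100,[-0.4,-0.15,-0.5],[0,0,5.4]]]' --force 25

```text
time: 52.78
tool_pos: [447.9, 376.5, 98.2]
tcp_rot: [-90.7, 0.1, 114.7]
ft_force: [-0.2, -0.9, 0.2]
finger_gap: 85.9
```

Request:
arm_command --commands '[[100,[-0.25,-0.1,-0.5],[0,0,0]],[100,[0,0,-0.4],[0,0,0]],[100,[0,0,-0.1],[0,0,0]],[100,[0,0,0],[0,0,0]],[100,[0,0,0],[0,0,0]]]'

```text
time: 53.2
tool_pos: [438.7, 371.4, 70.4]
tcp_rot: [-90.9, 0.1, 114.8]
ft_force: [-0.5, -0.2, 0.9]
finger_gap: 85.6
```

```bash
python3 -c "
from h import *
plan([434.6,375.4,-8],tool(115,0))"
```

```text
now [438.7 371.4  70.4] yvec [ 0.014  0.005 -1.   ] q [ 35.   9.  99.  -0.  71. -79.] gap 85.6 t 53.2 F [-0.5 -0.2  0.9]
shift [-0.14  0.13 -2.61] turn [-0.3  0.8  0.2] rows 3 per row [-0.045  0.045 -0.871] [-0.1   0.28  0.08]
```

Request:
arm_command --commands '[[100,[-0.14,0.13,-0.4],[-0.3,0.7,0]],[100,[0,0,-0.4],[0,0,0]],[100,[0,0,-0.4],[0,0,0]],[100,[0,0,0],[0,0,0]],[100,[0,0,-0.4],[0,0,0]]]'

```text
time: 53.62
tool_pos: [439.2, 378.6, 23.4]
tcp_rot: [-90.5, -0.0, 114.6]
ft_force: [0.5, 0.3, 0.7]
finger_gap: 85.5
```

Request:
arm_command --commands '[[100,[0,0,-0.4],[0,0,0]],[100,[0,0,0],[0,0,0]],[100,[0,0,-0.35],[0,0,0]],[100,[0,0,-0.2],[0,0,0]],[100,[0,0,0],[0,0,0]]]'

```text
time: 54.03
tool_pos: [436.6, 376.6, -12.9]
tcp_rot: [-90.2, 0.0, 114.6]
ft_force: [0.3, 0.9, 0.5]
finger_gap: 85.3
```

Request:
arm_command --commands '[[85,[0,0,0],[0,0,0]],[75,[0,0,0],[0,0,0]],[60,[0,0,0],[0,0,0]],[60,[0,0,0],[0,0,0]],[60,[0,0,0],[0,0,0]]]'

```text
time: 54.45
tool_pos: [437.6, 376.9, -11.7]
tcp_rot: [-90.3, 0.0, 114.6]
ft_force: [1.2, 0.6, -0.2]
finger_gap: 59.2
```

```bash
python3 -c "
from h import *
plan([428.3,389,-8],tool(115,0))"
```

```text
now [437.6 376.9 -11.7] yvec [ 0.005  0.001 -1.   ] q [ 36.  17. 100.  -0.  63. -79.] gap 59.2 t 54.5 F [ 1.2  0.6 -0.2]
shift [-0.31  0.4   0.12] turn [-0.1  0.3  0.4] rows 1 per row [-0.309  0.405  0.125] [-0.08  0.26  0.38]
```

Request:
arm_command --commands '[[60,[-0.08,0.15,0.05],[0,0,0]],[60,[-0.08,0.15,0.02],[0,0,0]],[60,[-0.08,0.13,0],[0,0,0]],[60,[0,0,0],[0,0,0]],[60,[0,0,0],[0,0,0]]]'

```text
time: 54.87
tool_pos: [429.6, 392.0, -8.7]
tcp_rot: [-90.3, -0.0, 114.6]
ft_force: [0.4, 0.5, -1.5]
finger_gap: 59.4
```

Request:
arm_command --commands '[[74,[0,0,0],[0,0,0]],[85,[0,0,0],[0,0,0]],[95,[0,0,0],[0,0,0]],[95,[0,0,0.3],[0,0,0]],[95,[0,0,0.8],[0,0,0]]]'

```text
time: 55.28
tool_pos: [426.0, 389.4, 20.1]
tcp_rot: [-89.8, 0.1, 114.7]
ft_force: [0.4, 0.1, -0.3]
finger_gap: 81.0
```

Request:
arm_command --commands '[[95,[0,0,0.9],[0,0,0]],[95,[0,0,0.9],[0,0,0]],[95,[0,0,0.9],[0,0,0]],[95,[0,0,0.6],[0,0,0]],[60,[0,0,0.1],[0,0,0]]]'

```text
time: 55.7
tool_pos: [426.7, 388.9, 132.6]
tcp_rot: [-90.0, 0.1, 114.6]
ft_force: [0.2, -0.3, -0.1]
finger_gap: 71.0
```

Request:
arm_command --commands '[[60,[0.95,0.3,0.1],[0,0,-5.4]],[60,[0.95,0.3,0.1],[0,0,-5.4]],[60,[0.9,0.28,0.05],[0,0,-5.4]],[60,[0.7,0.2,0],[0,0,-5.4]],[60,[0.5,0.15,0],[0,0,-5.4]]]'

```text
time: 56.12
tool_pos: [547.4, 425.7, 140.9]
tcp_rot: [-90.0, 0.0, 86.8]
ft_force: [0.5, 0.0, 0.3]
finger_gap: 51.4
```

Request:
arm_command --commands '[[60,[0.3,0.05,0],[0,0,0]],[60,[0,0,0],[0,0,0]],[60,[0,0,0],[0,0,0]]]'

```text
time: 56.37
tool_pos: [559.3, 426.4, 137.6]
tcp_rot: [-89.9, 0.1, 86.2]
ft_force: [-0.4, 0.2, -0.4]
finger_gap: 51.0
```

```bash
python3 two.py; python3 -c "
from h import *
plan([555,423.5,50],tool(88,0))"
```

```text
flat [427.18 390.37 433.85 386.86] 31
flat [427.5  392.98 433.49 385.61] 26
now [558.6 426.3 137.7] yvec [-0.002 -0.002 -1.   ] q [ 33.  26.  71.  -0.  83. -53.] gap 51.4 t 56.5 F [-1.   0.7  0.5]
shift [-0.12 -0.09 -2.92] turn [ 0.1 -0.1  1.7] rows 3 per row [-0.04  -0.031 -0.974] [ 0.04 -0.04  0.57]
```

Request:
arm_command --commands '[[60,[-0.12,-0.09,-0.4],[0,0,1.7]],[60,[0,0,-0.5],[0,0,0]],[60,[0,0,-0.5],[0,0,0]],[60,[0,0,-0.5],[0,0,0]],[60,[0,0,-0.4],[0,0,0]]]' --force 40

```text
time: 56.88
tool_pos: [553.3, 425.0, 69.6]
tcp_rot: [-90.2, -0.1, 88.2]
ft_force: [-0.6, -0.1, 0.6]
finger_gap: 51.6
```

Request:
arm_command --commands '[[60,[0,0,0],[0,0,0]],[60,[-0.05,-0.03,-0.3],[0,0,0]],[60,[0,0,-0.2],[0,0,0]],[60,[0,0,0],[0,0,0]],[40,[0,0,0],[0,0,0]]]'

```text
time: 57.3
tool_pos: [548.1, 422.8, 48.8]
tcp_rot: [-89.8, 0.1, 88.2]
ft_force: [-0.4, -0.4, -1.2]
finger_gap: 41.1
```

Request:
arm_command --commands '[[10,[0,0,0],[0,0,0]],[5,[0,0,0],[0,0,0]],[5,[0,0,0],[0,0,0]],[5,[0,0,0],[0,0,0]],[5,[0,0,0],[0,0,0]]]'

```text
time: 57.72
tool_pos: [548.6, 424.5, 50.1]
tcp_rot: [-89.9, -0.0, 88.2]
ft_force: [0.7, 1.8, -3.6]
finger_gap: 12.9
```

Request:
arm_command --commands '[[5,[0,0,0],[0,0,-6.5]],[5,[0,0,0],[0,0,-6.5]],[5,[0,0,0],[0,0,-6.5]],[5,[0,0,0],[0,0,-6.5]],[5,[0,0,0],[0,0,-6.5]]]'

```text
time: 58.13
tool_pos: [549.7, 428.1, 50.1]
tcp_rot: [-90.0, -0.5, 54.6]
ft_force: [3.4, 6.1, -5.9]
finger_gap: 13.2
```

Request:
arm_command --commands '[[5,[0,0,0],[0,0,-6.5]],[5,[0,0,0],[0,0,-6.5]],[5,[0,0,0],[0,0,-6.5]],[5,[0,0,0],[0,0,-6.5]],[5,[0,0,0],[0,0,-6.5]]]'

```text
time: 58.55
tool_pos: [552.7, 430.7, 50.1]
tcp_rot: [-89.9, -0.9, 20.5]
ft_force: [5.3, 3.8, -6.0]
finger_gap: 12.9
```

Request:
arm_command --commands '[[5,[0,0,0],[0,0,-6.5]],[5,[0,0,0],[0,0,-6.5]],[5,[0,0,0],[0,0,-6.5]],[5,[0,0,0],[0,0,-6.5]],[5,[0,0,0],[0,0,-5]]]'

```text
time: 58.97
tool_pos: [555.4, 427.4, 51.8]
tcp_rot: [-90.4, -1.3, -11.6]
ft_force: [-1.7, 6.4, -7.6]
finger_gap: 13.4
```

Request:
arm_command --commands '[[5,[0,0,0],[0,0,-4]],[5,[0,0,0],[0,0,0]],[60,[0,0,0],[0,0,0]],[60,[0,0,0],[0,0,0]],[60,[0,0,0],[0,0,0]]]'

```text
time: 59.38
tool_pos: [555.2, 426.6, 50.8]
tcp_rot: [-90.6, -1.5, -15.0]
ft_force: [0.3, 0.2, -0.1]
finger_gap: 49.0
```

Request:
arm_command --commands '[[60,[0,0,0.4],[0,0,0]],[60,[0,0,0.8],[0,0,0]],[60,[0,0,0.9],[0,0,0]],[60,[0,0,0.9],[0,0,0]],[60,[-0.3,-0.3,0.7],[0,0,0]]]'

```text
time: 59.8
tool_pos: [543.8, 415.0, 163.8]
tcp_rot: [-90.8, -1.0, -15.3]
ft_force: [1.4, 1.1, 0.3]
finger_gap: 50.8
```

Request:
arm_command --commands '[[60,[-0.5,-0.8,0.4],[0,0,0]],[60,[-0.5,-0.9,0.1],[0,0,0]],[60,[-0.5,-0.97,0.1],[0,0,0]],[60,[-0.3,-0.97,0.1],[0,0,0]],[60,[-0.2,-0.97,0.1],[0,0,0]]]'

```text
time: 60.22
tool_pos: [486.2, 278.9, 207.1]
tcp_rot: [-89.6, -1.8, -15.3]
ft_force: [0.0, -1.2, 0.8]
finger_gap: 50.9
```

Request:
arm_command --commands '[[60,[-0.2,-0.97,0.1],[0,0,0]],[60,[-0.2,-0.97,0.1],[0,0,0]],[60,[-0.1,-0.97,0.1],[0,0,0]],[60,[0,-0.9,0.1],[0,0,0]],[60,[0,0,0],[0,0,0]]]'

```text
time: 60.63
tool_pos: [470.9, 156.2, 231.4]
tcp_rot: [-89.1, -2.5, -15.7]
ft_force: [-0.3, 0.1, 0.4]
finger_gap: 51.2
```

```bash
python3 two.py; python3 chk.py 2>&1 | head -4; python3 - <<'E'
from h import *
I={n:snapshot(n) for n in C}; M={}
for n,i in I.items():
    h=cv2.cvtColor(i,cv2.COLOR_BGR2HSV); u=proj(n,[553,413,75])[0]; w=np.zeros((420,560),np.uint8); cv2.circle(w,(int(u[0]),int(u[1])),24,255,-1)
    M[n]=((((h[...,0]<10)|(h[...,0]>172))&(h[...,1]>120)&(h[...,2]>50))*255).astype(np.uint8)&w
def cost(p):
    x,y,a=p; e=np.array([np.cos(a),np.sin(a)]); f=np.array([-e[1],e[0]]); s=0
    B=np.array([[*(np.array([x,y])+24.5*i*e+7*j*f),z] for i in(-1,1) for j in(-1,1) for z in(56,86)])
    for n,m in M.items():
        q=np.zeros((1680,2240),np.uint8)
        for D in (B,cyl(x,y,53,26,6)): cv2.fillConvexPoly(q,np.int32(cv2.convexHull((proj(n,D)*4+1.5).astype(np.float32)).round()),255)
        s+=cv2.norm(cv2.resize(q,(560,420),interpolation=cv2.INTER_AREA),m,cv2.NORM_L1)/255
    return s
R=[]
for a in range(0,-121,-15):
    a=np.radians(a); r=minimize(cost,[555,424,a],method='Nelder-Mead',options=dict(initial_simplex=[[555,424,a],[559,424,a],[555,428,a],[555,424,a+.2]])); R.append((round(r.fun),r.x[:2].round(1),round(np.degrees(r.x[2]),1)))
R.sort(key=lambda q:q[0]); print(R[:4]); s=sense(); print(s['tool_pos'],s['time'])
E
```

```text
flat [427.93 390.74 432.3  387.13] 35
flat [416.25 393.   434.84 385.76] 32
jar [601.6 242.8] 29
jar [608.9 109.2] 19
jar [612.6 -28.3] 22
jar [ 611.8 -170.6] 24
[(130, array([555.3, 425. ]), np.float64(-81.0)), (130, array([555.3, 425. ]), np.float64(-80.6)), (131, array([555.4, 424.3]), np.float64(-80.4)), (131, array([555.4, 424.9]), np.float64(-83.3))]
[470.21354845 160.89285171 228.54938551] 60.9333
```

```bash
python3 -c "
from bench import *
print(hand_in())"
```

```text
the job is handed in; nothing more can be done
None
```

I handed the job in at about 61 s of the 210 s allowed. The jars, the dish stack and the switch are all done as asked, but the dish stack and the switch's stop angle are less certain than the rest.

- **Jars:** Both tipped jars now stand in the lane with the two that were already there. In the last pictures all four caps fit upright jars, at lane y ≈ 243, 109, −28 and −171 mm, so they are well over 100 mm apart. My first grasp of one jar slipped off and rolled it about 20 mm, and the second grasp held. I did not touch the purple look-alike.
- **Dishes:** Only two dishes were present, and both are stacked on the blue plate. The first one got knocked about 27 mm aside after I placed it, so the second went on off-centre. I squeezed the two into line and slid the stack back.
    - The last fit that agreed with the earlier one (side camera only) puts the dishes about 2 mm and 5 mm from the plate's centre.
    - A second fit of the same view placed the upper dish about 12 mm off with a similar score, so the exact alignment is uncertain.
- **Switch:** I turned it clockwise after the rest was done. The tool turned about 103° and then stalled, as it would against the stop. The fit before the turn put the bar at about −2° and the fit after at about −81°, which is 79° rather than the full 90°. Both fits were rough. I took the switch to be at its stop because of the stall and the box's own skew of about 10°.

The fingertips sat about 30 mm further back than the stated nose length implies, so I set the later grasp heights from what I measured.

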